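# Clip the screw-gauge plate into its bench holder

## Task

Put the drilled gauge plate into the green holder: lift the spring clip by its red bar until it stays open, lay the plate on the holder's tongue with its front end between the rails but well short of the stop, and let go of it. Then take the plate by the end that sticks out, slide it under the clip until you feel it push the sprung rubber buffer in a little (about 2 to 6 mm, without ramming it to its end), and let go. Finally lower the clip by its bar onto the plate under control, never letting it snap down, and leave the plate clipped against the buffer without disturbing the oil can, the bearing or the tape measure.

Things in the scene. Friction and masses are not known exactly. Their poses are not given: they have to be found in the camera images.
- plate: aluminium gauge plate with a row of six holes, 160 x 60 x 10 mm, 0.2 to 0.4 kg. Origin at the centre of its underside; x along its 160 mm length, z up. Either end may go in first. It starts lying in the blue cradle.
- cradle: blue plastic cradle, 182 x 78 x 46 mm, fixed. Origin at the centre of its underside, x along its length. The plate lies lengthwise in it, underside 30 mm above the table, each end in a walled pocket (walls 6 mm above the plate), so only its middle 82 mm is open at both sides, to be gripped across the 60 mm width. Floor there 6 mm high, 50 mm wide.
- holder: green holder, fixed. Origin on the table, x is the direction in which the plate is slid in, z up. From x = -161 to -40 mm a tongue only 30 mm wide, so that fingers fit beside a plate lying on it; from x = -40 to 120 mm a bed 100 mm wide. Both level, top 34 mm above the table. With the plate home its centre is near holder x = -10 mm (+-8, as the stop is set).
- clip (a joint): angle of the spring clip, 0 = foot down on the empty bed, grows as it is lifted, 1.15 rad = fully open. About 0.13 with its sprung foot pressing on the plate. Over-centre spring: above about 0.7 rad it pulls open and stays open, below that it pulls shut with up to about 0.4 N m, so if let go in between it snaps (its hinge is a little damped).
- clip_bar (a point): middle of the clip's red round crossbar, 12 mm diameter, 77 mm long along the holder's y, to be pinched from above (it can turn in the fingers). 115 mm from the hinge. Clip down: holder x = -10 mm, 90 mm above the table; clip fully open: holder x = 84 mm, 171 mm above the table. Free space 45 mm behind it to the foot's crosspiece, which lies 27 mm lower.
- clip_hinge (a point): hinge axis of the clip, along the holder's y, at holder x = 100 mm, 58 mm above the table. The two side arms run at y = +-41 mm.
- clip_foot: pressing foot with rubber roll, 44 mm wide, sprung by up to 3 mm, carried by the clip 65 mm from the hinge. Origin at its underside; clip down: holder x = 35 mm, resting on the bed or plate. It presses the plate with about 5 N.
- stop: aluminium stop block 20 x 60 x 22 mm clamped on the bed, its setting varies by +-8 mm along the holder; origin at the bottom of its front face, axes as the holder's.
- buffer (a joint): how far the sprung black rubber buffer of the stop is pushed in, m; 0 = free, 0.008 = at its end. It pushes back with 1.5 N at first touch and 1.5 N more per mm.
- buffer_face (a point): middle of the buffer's front face, which meets the plate's leading end; 14 mm in front of the stop block when free, moves with the buffer; axes as the holder's.
- oil_can: red oil can with a spout, 56 mm diameter, 137 mm tall, origin at the centre of its underside; bystander.
- bearing: ball bearing lying flat, 52 mm diameter, 15 mm high, origin at the centre of its underside; bystander.
- tape_measure: yellow tape measure, 37 x 77 x 60 mm, origin at the centre of its underside; bystander.
- rail_mouth (a point): middle of the mouth between the two steel rails, at holder x = -38 mm, y = 0, 34 mm above the table. Rails stand 6 mm above the bed; inside gap 74 mm here, narrowing to 66 mm at holder x = 20 mm, straight on to x = 60 mm. The bed begins here and blocks fingers that hold the plate by its sides, so a grip on the plate's middle cannot bring it home.
- box_pile_base: fixed pile of three clear organiser boxes, about 160 mm (y) x 240 mm (x), 150 mm high, between the cradle and the holder's tongue on the robot's side; origin near the middle of its underside. Carry the plate over or round it.

How it is judged:
On the way, in this order (a step that is already met when the one before it is completed fails the run):
1. the clip is lifted open (over 0.95 rad) while the plate is still out of the holder (value of joint clip above 0.95 rad and horizontal distance between plate and holder above 0.15 m), for 0.2 s.
2. the plate lies flat on the holder, in line with it, centre 30 to 125 mm before the holder's origin, let go, clip open (x of plate in the frame of holder between -0.125 and -0.03 m and y of plate in the frame of holder between -0.012 and 0.012 m and z of plate in the frame of holder between 0.031 and 0.037 m and angle between the x axis of plate and the x axis of holder, either way round below 0.15 rad and contact force between the fingers and plate below 0.1 N and value of joint clip above 0.9 rad), for 0.2 s.
3. the plate is slid in under the open clip until it pushes the buffer in by at least 2 mm (value of joint buffer above 0.002 m and x of plate in the frame of buffer_face above -0.082 m and value of joint clip above 0.9 rad), for 0.05 s.
At the end, for the whole second after the job is handed in: The plate lies flat on the bed between the rails (within 5 mm of the centre line, in line within 0.08 rad), its leading end within 3 mm of the buffer's face; the clip is down (0.08 to 0.22 rad) with its foot pressing on the plate with over 1.5 N; nothing is held and nothing moves (x of plate in the frame of buffer_face between -0.083 and -0.077 m and y of plate in the frame of holder between -0.005 and 0.005 m and z of plate in the frame of holder between 0.031 and 0.037 m and angle between the x axis of plate and the x axis of holder, either way round below 0.08 rad and value of joint clip between 0.08 and 0.22 rad and contact force between clip_foot and plate above 1.5 N and contact force between the fingers and anything else below 0.1 N and linear speed of plate below 0.01 m/s); the robot touches nothing.
It fails at once if the buffer is rammed (pushed in more than 7 mm) (value of joint buffer above 0.007 m).
It fails at once if the clip snaps down (faster than 2 rad/s) (velocity of joint clip below -2 rad/s).
It fails at once if a bystander is moved more than 15 mm (distance of any of oil_can, bearing, tape_measure from where it was at the start of the episode above 0.015 m).
It fails at once if the plate is dropped or knocked to the table (height (world z) of plate below 0.02 m).
It also fails if it takes over 72 s, if anything falls off the work surface, if the arm or the gripper's body presses on something with over 40 N, if the wrist force passes 120 N, or if a joint passes its speed limit or range.

## Robot

A 6-joint arm with a two-finger parallel gripper is mounted at the origin on a cart in front of the work surface, level with it; the furniture and walls round the work are solid. World frame = base frame: x ahead of the robot, y to its left, z up, the work surface at z = 0. Lengths are in m, angles in rad, forces in N, time in s.
With the tool pointing down it reaches from about 0.35 to 0.8 m from the base axis. Payload 7.3 kg.
Tool frame: the origin (TCP) lies at the very end of the fingers, on their centre line; the grasp point (between the pads) lies 19 mm behind it (r.hold_point_z is the z of the grasp point in the tool frame, in m); z points along the fingers, y is the direction in which the jaws open and shut (so a half turn about z gives the same grasp; the last joint's range is limited). The gripper opens to 85 mm and grips with 20 to 120 N. Pads are 22 mm wide; open, the fingers measure 114 mm over their backs; the gripper's body (76 mm by 85 mm) begins 54 mm behind the grasp point. The pads swing forward as they close: fully open they stand 13 mm farther back than shut.
Start: joints at [1.022, 0.342, 1.524, -0, 1.275, -0.146], TCP at [0.206, 0.483, 0.231] pointing down, gripper open.
Joint ranges: [-2.53, 2.53], [-0.77, 2.02], [0.04, 2.7], [-1, 4.14], [0.28, 2.66], [-3.11, 3.11]. Speed limits (rad/s): [2.57, 2.57, 3.14, 3.14, 3.14, 3.14].

## Interface

Orientations are given as a rotation vector (axis times angle).
In Python, from plant import sensors, eyes, r gives the robot as it stands. The module is installed in compiled form; this text tells all that it offers.
- The arm moves only by the tool apply_moves, never from a script. Its argument "moves" is a list of rows, each an object of numbers: "dx", "dy", "dz": the shift along the tool's x, y, z in cm; "roll": the turn about the tool's z in degrees; "hand": the opening, from -1 (shut) to 1 (fully open). A call has exactly 5 rows; each row shifts and turns the pose as measured when the row begins, along the tool's axes as they then stand; what a row does not reach is not made up. A row lasts 1/8 s, in which the tool goes at most 62.5 mm and 10.7 degrees, less where a joint would pass 70% of its speed; a pose out of reach is approached as far as the arm can. A call with a gripper value outside its range is refused whole. The fingers move at their own pace and stop on an object; "squeeze" is the grip in N (left out, the last holds). Time passes only in rows, so rows that do not move let the fingers close, or fill a call up. It gives the time, the measured TCP pose, the force and the opening at its end, in the units of the state.
- sensors.get_obs(): the state, without advancing time (a new reading comes with each control period).
- eyes.capture(name): name is "scene" or "top" or "wrist"; returns the picture (400x640x3 uint8, red, green, blue); there is no depth.
- eyes.camera_params(name): a dict with "K" (3x3 intrinsics, pixels), "extrinsics" (4x4, takes a point from world to camera coordinates); the wrist camera has in their place "T_tool_cam" (4x4, takes a point from camera to tool coordinates, whose origin is the TCP and whose axes are the flange's). Camera axes: x right, y down, z forward; pixel columns grow to the right and rows downward; lengths in m; the calibration is good to about 2 mm. A picture is of the moment at which its call begins: read the wrist's pose just before it. camera_params takes no time and is no camera call.
- r.hand_in(): hands the job in, once; it reports no verdict.
The state is a dict: "time": time; "joints": joint angles; "joint_vel": joint speeds; "joint_torque": joint torques, N m; "position": TCP position; "tcp_rot": TCP orientation; "wrist_force": force on the tool from outside, world axes, zero at the start; "ft_torque": the same for the moment, N m; "opening": finger opening in m.
Only numpy, scipy, OpenCV 4.12 (cv2) and the standard library are available. Lean on these libraries where they do the work, as an engineer would, in place of code of your own. Each camera call takes 0.05 s, during which the arm holds its last target. There are 200 camera calls.

## Working session

There is one attempt and no reset: what is moved stays moved. The work goes in short steps, Python scripts to look and compute and a tool call to move; the robot and the scene stay as the last step left them, time stands still between calls to the robot, and variables do not carry over. Pictures are saved under pics/ and viewed, about 8 in all and at most 12, crops included, and the job is handed in when it is done.

Besides the shell and the picture viewer there is one more tool, called by a JSON object that holds its "api" and its "payload". apply_moves: Moves the arm, as the interface text tells. Its arguments: {"type":"object","properties":{"moves":{"type":"array"},"squeeze":{"type":"number"}},"required":["moves"]}

```bash
mkdir -p pics; ls; python3 - <<'E'
from plant import sensors, eyes, r
import cv2, numpy as np
np.set_printoptions(precision=4,suppress=True)
print(sensors.get_obs(), r.hold_point_z)
a=[]
for n in ("scene","top","wrist"):
    im=eyes.capture(n); cv2.imwrite(f"pics/{n}0.png",im[:,:,::-1]); print(n,eyes.camera_params(n))
E
```

```text
pics
{'time': 0.0, 'joints': array([ 1.022 ,  0.3427,  1.525 ,  0.    ,  1.2754, -0.146 ]), 'joint_vel': array([0.0002, 0.0007, 0.0016, 0.0004, 0.0001, 0.0008]), 'joint_torque': array([  0.0013, -43.3692, -24.6014,  -0.0002,   0.008 ,  -0.0002]), 'position': array([0.2056, 0.4826, 0.2306]), 'tcp_rot': array([-0.6283, -3.0776,  0.0023]), 'wrist_force': array([-0.0626,  1.0973, -0.2107]), 'ft_torque': array([-0.0016,  0.0427, -0.0117]), 'opening': 0.08535553684966356} -0.0187
scene {'K': array([[470.7899,   0.    , 318.3369],
       [  0.    , 470.7899, 201.1551],
       [  0.    ,   0.    ,   1.    ]]), 'extrinsics': array([[ 0.5073, -0.8616, -0.0159, -0.3106],
       [-0.5034, -0.2813, -0.817 ,  0.3333],
       [ 0.6994,  0.4225, -0.5764,  0.851 ],
       [ 0.    ,  0.    ,  0.    ,  1.    ]])}
top {'K': array([[494.954 ,   0.    , 322.2077],
       [  0.    , 494.954 , 192.2245],
       [  0.    ,   0.    ,   1.    ]]), 'extrinsics': array([[ 0.0203, -0.9998, -0.0059, -0.0336],
       [-0.9969, -0.0198, -0.0764,  0.5292],
       [ 0.0762,  0.0075, -0.9971,  1.3273],
       [ 0.    ,  0.    ,  0.    ,  1.    ]])}
wrist {'K': array([[354.836 ,   0.    , 318.3563],
       [  0.    , 354.836 , 194.8986],
       [  0.    ,   0.    ,   1.    ]]), 'T_tool_cam': array([[ 0.0002, -0.9545, -0.2983,  0.0772],
       [ 1.    ,  0.0002,  0.0001,  0.0001],
       [-0.    , -0.2983,  0.9545, -0.1425],
       [ 0.    ,  0.    ,  0.    ,  1.    ]])}
```

View pics/top0.png

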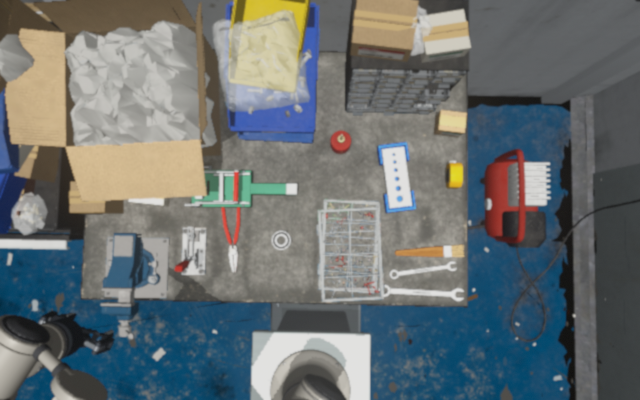

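View pics/scene0.png

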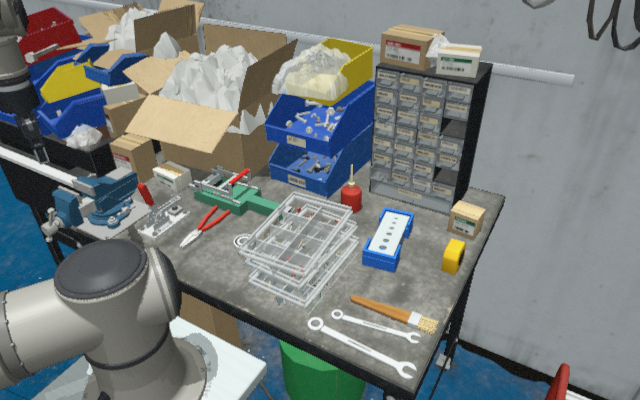

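The top view shows the holder at about (245,188) with its tongue pointing right to (297,188), and the red bar at (237,187). The plate in its cradle is at (397,178), the box pile at (350,250), the oil can at (340,140), the bearing at (281,240) and the tape at (456,175). Next I'll get coarse positions.

```bash
cat > h.py <<'E'
import numpy as np, cv2
from scipy.spatial.transform import Rotation as R
from plant import sensors, eyes, r
np.set_printoptions(precision=4,suppress=True)
def cam(n,obs=None):
    p=eyes.camera_params(n); K=p["K"]
    if n=="wrist":
        T=np.eye(4); T[:3,:3]=R.from_rotvec(obs["tcp_rot"]).as_matrix(); T[:3,3]=obs["position"]
        return K,np.linalg.inv(T@p["T_tool_cam"])
    return K,p["extrinsics"]
def ray(c,uv):
    K,E=c; Rw=E[:3,:3].T
    d=Rw@np.linalg.inv(K)@np.array([uv[0],uv[1],1.]); return -Rw@E[:3,3], d/np.linalg.norm(d)
def onz(c,uv,z):
    o,d=ray(c,uv); return o+d*(z-o[2])/d[2]
def proj(c,P):
    K,E=c; q=K@(E[:3,:3]@np.asarray(P,float)+E[:3,3]); return q[:2]/q[2]
def tri(rays):
    A=sum(np.eye(3)-np.outer(d,d) for o,d in rays); b=sum((np.eye(3)-np.outer(d,d))@o for o,d in rays)
    X=np.linalg.solve(A,b); return X,[np.linalg.norm(np.cross(X-o,d)) for o,d in rays]
def mask(im,lo,hi):
    return cv2.inRange(cv2.cvtColor(im,cv2.COLOR_RGB2HSV),np.array(lo),np.array(hi))
def blobs(m,amin=30):
    n,l,s,c=cv2.connectedComponentsWithStats(m)
    return [(s[i],c[i],np.argwhere(l==i)[:,::-1].astype(np.float32)) for i in range(1,n) if s[i][4]>amin]
E
python3 - <<'E'
from h import *
im=cv2.imread("pics/top0.png")[:,:,::-1]; c=cam("top")
for nm,lo,hi,z in(("green",(65,90,40),(90,255,255),.034),("blue",(100,120,80),(118,255,255),.046),("red",(0,150,90),(8,255,255),.09),("yel",(22,150,120),(32,255,255),.06)):
    for s,ct,p in blobs(mask(im,lo,hi)):
        if 180<ct[0]<470 and 120<ct[1]<280:
            box=cv2.minAreaRect(p); print(nm,s,ct.round(1),"W",onz(c,ct,z)[:2],[onz(c,q,z)[:2].round(3).tolist() for q in cv2.boxPoints(box)])
print("can",onz(c,(341,141),.1),"bearing",onz(c,(281,240),.0),"tongue tip",onz(c,(297,188),.034),"pile",[onz(c,q,.15)[:2] for q in((318,212),(381,300),(330,200))])
E
```

```text
green [204 176  14  25 179] [212.3 190. ] W [0.5289 0.2737] [[0.502, 0.296], [0.567, 0.282], [0.559, 0.25], [0.494, 0.265]]
green [224 177   8  22 161] [227.8 187.7] W [0.536  0.2319] [[0.565, 0.243], [0.565, 0.224], [0.508, 0.222], [0.508, 0.241]]
green [239 176  46  26 621] [257.4 188.1] W [0.5364 0.1518] [[0.502, 0.201], [0.57, 0.2], [0.566, 0.079], [0.499, 0.08]]
green [203 205  38   2  64] [220.7 205.4] W [0.4877 0.2493] [[0.488, 0.297], [0.49, 0.197], [0.487, 0.197], [0.485, 0.297]]
blue [378 143  31  22 162] [390.9 149.5] W [ 0.6465 -0.2054] [[0.656, -0.166], [0.671, -0.245], [0.621, -0.253], [0.606, -0.175]]
blue [384 191  32  22 163] [399.1 205.1] W [ 0.4975 -0.2286] [[0.526, -0.187], [0.536, -0.266], [0.488, -0.272], [0.478, -0.193]]
red [332 131  18  20 227] [340.3 142. ] W [ 0.6564 -0.0678] [[0.685, -0.046], [0.686, -0.09], [0.636, -0.091], [0.635, -0.047]]
red [234 173   4  27 101] [235.6 186.7] W [0.5343 0.2007] [[0.57, 0.206], [0.57, 0.198], [0.503, 0.196], [0.502, 0.204]]
red [222 208   9  35  97] [225.6 225.4] W [0.4339 0.223 ] [[0.477, 0.239], [0.48, 0.23], [0.392, 0.208], [0.39, 0.217]]
red [234 208   6  35 102] [237.1 224.7] W [0.4365 0.1936] [[0.392, 0.201], [0.48, 0.195], [0.479, 0.186], [0.391, 0.192]]
yel [449 164  14  23 303] [455.5 174.9] W [ 0.5796 -0.3747] [[0.608, -0.358], [0.609, -0.392], [0.551, -0.392], [0.55, -0.358]]
can [ 0.6572 -0.0694  0.1   ] bearing [0.3976 0.0876 0.    ] tongue tip [0.5388 0.0451 0.034 ] pile [array([ 0.471 , -0.0146]), array([ 0.2615, -0.1714]), array([ 0.5011, -0.0435])]
```

```bash
cat >> h.py <<'E'
def pose():
    o=sensors.get_obs(); M=R.from_rotvec(o["tcp_rot"]).as_matrix()
    return o,o["position"],M
def yaw(M): return np.degrees(np.arctan2(M[1,1],M[0,1]))
def plan(P,yw=None,n=5):
    """n equal rows to TCP position P, tool y at world angle yw (deg, mod 180)"""
    o,p,M=pose(); d=(np.array(P)-p)/n*100
    dr=0 if yw is None else -((yw-yaw(M)+90)%180-90)/n
    print("t %.2f at"%o["time"],p,"yaw %.2f"%yaw(M),"tilt",M[:,2],"open %.4f"%o["opening"],"F",o["wrist_force"])
    for i in range(n):
        Mi=M@R.from_euler("z",dr*i,degrees=True).as_matrix(); print((Mi.T@d).round(2),"roll",round(dr,2))
E
python3 -c "
from h import *
plan((.34,.25,.27),90,5)
plan((.46,.17,.27),90,10)"
```

```text
t 0.15 at [0.2056 0.4827 0.2308] yaw 66.92 tilt [-0.0006 -0.001  -1.    ] open 0.0859 F [0.3062 0.7194 0.2549]
[-4.3  -3.23 -0.78] roll -4.62
[-4.02 -3.56 -0.78] roll -4.62
[-3.72 -3.88 -0.78] roll -4.62
[-3.4  -4.16 -0.78] roll -4.62
[-3.05 -4.42 -0.78] roll -4.62
t 0.15 at [0.2056 0.4827 0.2308] yaw 66.92 tilt [-0.0006 -0.001  -1.    ] open 0.0859 F [0.3062 0.7194 0.2549]
[-3.57 -1.88 -0.39] roll -2.31
[-3.49 -2.02 -0.39] roll -2.31
[-3.4  -2.16 -0.39] roll -2.31
[-3.31 -2.3  -0.39] roll -2.31
[-3.22 -2.43 -0.39] roll -2.31
[-3.12 -2.56 -0.39] roll -2.31
[-3.01 -2.68 -0.39] roll -2.31
[-2.9  -2.8  -0.39] roll -2.31
[-2.79 -2.91 -0.39] roll -2.31
[-2.67 -3.02 -0.39] roll -2.31
```

{"api": "apply_moves", "payload": {"moves": [{"dx": -4.3, "dy": -3.2, "dz": -0.8, "roll": -4.6, "hand": 0}, {"dx": -4.0, "dy": -3.6, "dz": -0.8, "roll": -4.6, "hand": 0}, {"dx": -3.7, "dy": -3.9, "dz": -0.8, "roll": -4.6, "hand": 0}, {"dx": -3.4, "dy": -4.2, "dz": -0.8, "roll": -4.6, "hand": 0}, {"dx": -3.0, "dy": -4.4, "dz": -0.8, "roll": -4.6, "hand": 0}]}}

```text
time: 0.78
position: [0.3417, 0.2461, 0.27]
tcp_rot: [0.03, -3.139, 0.005]
wrist_force: [1.0, 0.9, 0.4]
opening: 0.0427
```

```bash
python3 -c "
from h import *
plan((.44,.17,.27),90,5)"
```

```text
t 0.78 at [0.3417 0.2461 0.27  ] yaw 91.08 tilt [-0.0026 -0.0032 -1.    ] open 0.0427 F [1.0294 0.9468 0.3975]
[-1.94 -1.56 -0.  ] roll 0.22
[-1.94 -1.55 -0.  ] roll 0.22
[-1.95 -1.54 -0.  ] roll 0.22
[-1.96 -1.54 -0.  ] roll 0.22
[-1.96 -1.53 -0.  ] roll 0.22
```

{"api": "apply_moves", "payload": {"moves": [{"dx": -2.6, "dy": -2.0, "dz": 0, "roll": 0.2, "hand": 0}, {"dx": -2.6, "dy": -2.0, "dz": 0, "roll": 0.2, "hand": 0}, {"dx": -2.6, "dy": -2.0, "dz": 0, "roll": 0.2, "hand": 0}, {"dx": -2.0, "dy": -1.7, "dz": 0, "roll": 0.2, "hand": 0}, {"dx": 0, "dy": 0, "dz": 0, "roll": 0, "hand": 0}]}}

```text
time: 1.4
position: [0.4445, 0.1642, 0.27]
tcp_rot: [-0.001, -3.139, 0.005]
wrist_force: [-1.3, -0.2, -0.7]
opening: 0.0425
```

```bash
python3 - <<'E'
from h import *
import pickle
o,p,M=pose(); im=eyes.capture("wrist"); print(o["time"],p,yaw(M)); pickle.dump((o,im),open("w1.pkl","wb")); cv2.imwrite("pics/w1.png",im[:,:,::-1])
E
```

```text
1.4 [0.4445 0.1642 0.27  ] 89.94985419185
```

View pics/w1.png

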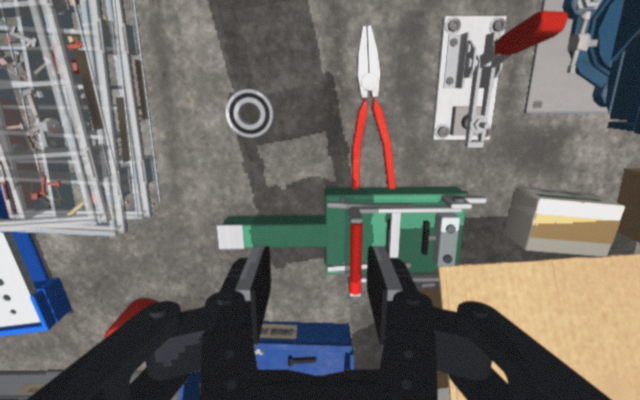

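The wrist view shows the bar running from (356,212) to (355,293), the tongue from (218,236) to (327,232), the stop near (447,240) and a cardboard flap corner at (440,266). I'll triangulate against the top view.

```bash
python3 - <<'E'
from h import *
import pickle
o,w=pickle.load(open("w1.pkl","rb")); t=cv2.imread("pics/top0.png")[:,:,::-1]
cw,ct=cam("wrist",o),cam("top"); cs=cam("scene")
def redbar(im,x0,x1,y0,y1):
    m=np.zeros(im.shape[:2],np.uint8); m[y0:y1,x0:x1]=mask(im,(0,150,80),(8,255,255))[y0:y1,x0:x1]|mask(im,(172,150,80),(180,255,255))[y0:y1,x0:x1]
    p=np.argwhere(m)[:,::-1]; return p
pw=redbar(w,340,375,195,305); pt=redbar(t,230,242,165,204)
for p in(pw,pt): print(len(p),p.min(0),p.max(0),p.mean(0))
def ends(p):
    out=[]
    for y,s in((p[:,1].min(),-.5),(p[:,1].max(),.5)):
        q=p[abs(p[:,1]-y)<6]; out.append((q[:,0].mean(),y+s))
    return out
ew,et=ends(pw),ends(pt); print(ew,et)
for a,b in zip(ew,et): print("bar end",tri([ray(cw,a),ray(ct,b)]))
print("mid",tri([ray(cw,pw.mean(0)),ray(ct,pt.mean(0))]))
print("flap",tri([ray(cw,(440,266)),ray(ct,(205,196))]))
print("tongue tip",tri([ray(cw,(217.5,236)),ray(ct,(298,188.5))]))
# tongue edges / bed
for q in((218,225),(218,248),(327,217),(327,247)): print("tongue c",onz(cw,q,.034))
print("bed c",onz(cw,(327,189),.034), "stop", onz(cw,(447,240),.056))
print("scene flap low corner?", proj(cs,tri([ray(cw,(440,266)),ray(ct,(205,196))])[0]))
E
python3 -c "
import cv2
im=cv2.imread('pics/w1.png')[170:320,200:500]; cv2.imwrite('pics/w1c.png',cv2.resize(im,None,fx=2.6,fy=2.6,interpolation=cv2.INTER_CUBIC))"
```

```text
746 [350 224] [361 293] [355.4477 258.1729]
101 [234 173] [237 199] [235.604  186.6931]
[(np.float64(355.98387096774195), np.float64(223.5)), (np.float64(354.96666666666664), np.float64(293.5))] [(np.float64(236.0), np.float64(172.5)), (np.float64(235.5), np.float64(199.5))]
bar end (array([ 0.5961,  0.2362, -0.1505]), [np.float64(0.009011366394153267), np.float64(0.00901136639415321)])
bar end (array([0.4947, 0.1827, 0.2134]), [np.float64(0.005356735330379003), np.float64(0.005356735330378932)])
mid (array([0.5344, 0.2011, 0.0899]), [np.float64(0.0003804946112931195), np.float64(0.00038049461129304265)])
flap (array([0.5042, 0.2609, 0.1615]), [np.float64(0.0005685739502716256), np.float64(0.0005685739502715371)])
tongue tip (array([0.5388, 0.0434, 0.0242]), [np.float64(0.0006825634253852792), np.float64(0.0006825634253853482)])
tongue c [0.5213 0.0487 0.034 ]
tongue c [0.5503 0.0462 0.034 ]
tongue c [0.5114 0.1738 0.034 ]
tongue c [0.5489 0.174  0.034 ]
bed c [0.4782 0.1736 0.034 ] stop [0.5299 0.3048 0.056 ]
scene flap low corner? [209.5021 152.6241]
```

View pics/w1c.png

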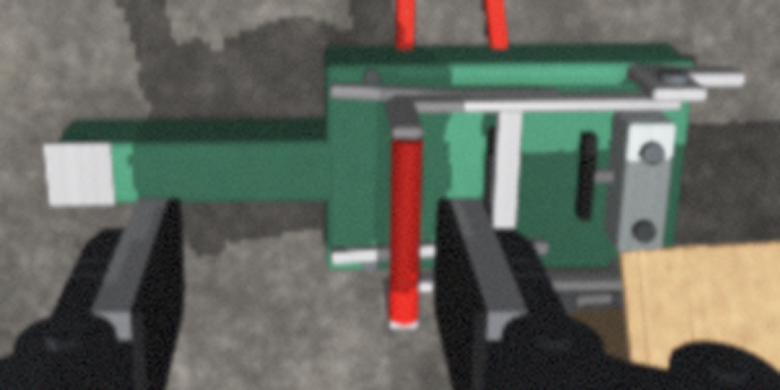

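```bash
python3 - <<'E'
from h import *
cs,ct=cam("scene"),cam("top")
a=cv2.resize(cv2.imread("pics/scene0.png")[70:230,110:310],None,fx=3,fy=3,interpolation=cv2.INTER_CUBIC)
b=cv2.resize(cv2.imread("pics/top0.png")[130:220,170:270],None,fx=3,fy=3,interpolation=cv2.INTER_CUBIC)
c=np.zeros((480,900,3),np.uint8); c[:,:600]=a; c[:270,600:]=b
cv2.imwrite("pics/sc.png",cv2.resize(c,(800,427)))
for P in((.504,.261,.16),(.535,.201,.09),(.535,.295,.171)): print(proj(cs,P),proj(ct,P))
E
```

```text
[209.5045 153.1724] [205.3395 196.0768]
[238.3225 176.4468] [235.4906 186.4375]
[206.9177 141.4597] [190.7366 182.7303]
```

View pics/sc.png

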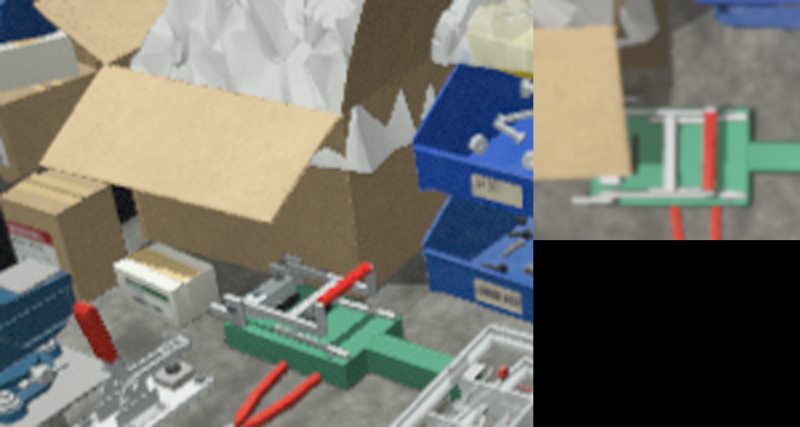

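The scene crop confirms a cardboard flap with its lower corner near (213,152). That puts the corner at about (0.50, 0.26, 0.16) in the world, close to the open clip, so I'll open the clip in small steps and watch the force. Next step is the bar.

```bash
python3 - <<'E'
from h import *
cs,ct=cam("scene"),cam("top")
print("flap low",tri([ray(cs,(213,152.5)),ray(ct,(206,196.7))]),"up",tri([ray(cs,(236.7,115)),ray(ct,(200.4,140))]))
plan((.526,.2011,.13),90,5)
E
```

```text
flap low (array([0.505 , 0.2552, 0.1632]), [np.float64(0.004282776091380096), np.float64(0.004282776091380137)]) up (array([0.632 , 0.2649, 0.2144]), [np.float64(0.0005622729583159414), np.float64(0.0005622729583159858)])
t 1.45 at [0.4437 0.1648 0.27  ] yaw 90.00 tilt [-0.0032 -0.0029 -1.    ] open 0.0429 F [-0.5292  0.3296  0.1849]
[-1.66  0.73  2.79] roll 0.0
[-1.66  0.73  2.79] roll 0.0
[-1.66  0.73  2.79] roll 0.0
[-1.66  0.73  2.79] roll 0.0
[-1.66  0.73  2.79] roll 0.0
```

{"api": "apply_moves", "payload": {"moves": [{"dx": -1.7, "dy": 0.7, "dz": 2.8, "roll": 0, "hand": 0}, {"dx": -1.7, "dy": 0.7, "dz": 2.8, "roll": 0, "hand": 0}, {"dx": -1.7, "dy": 0.7, "dz": 2.8, "roll": 0, "hand": 0}, {"dx": -1.7, "dy": 0.7, "dz": 2.8, "roll": 0, "hand": 0}, {"dx": -1.6, "dy": 0.7, "dz": 2.6, "roll": 0, "hand": 0}]}}

```text
time: 2.08
position: [0.5257, 0.2052, 0.131]
tcp_rot: [-0.007, 3.141, -0.001]
wrist_force: [-0.2, 0.1, 0.0]
opening: 0.0424
```

```bash
python3 - <<'E'
from h import *
import pickle
plan((.526,.2011,.071),90,5)
o,p,M=pose(); im=eyes.capture("wrist"); c=cam("wrist",o); cv2.imwrite("pics/w2.png",im[:,:,::-1])
m=mask(im,(0,150,80),(8,255,255))|mask(im,(172,150,80),(180,255,255))
for s,ct,q in blobs(m,200): print(s,ct,onz(c,ct,.09))
E
```

```text
t 2.08 at [0.5257 0.2052 0.131 ] yaw 90.26 tilt [ 0.0005 -0.0004 -1.    ] open 0.0424 F [-0.1814  0.0946  0.0229]
[-0.   -0.08  1.2 ] roll 0.05
[-0.   -0.08  1.2 ] roll 0.05
[-0.   -0.08  1.2 ] roll 0.05
[-0.   -0.08  1.2 ] roll 0.05
[-0.   -0.08  1.2 ] roll 0.05
[ 316    0   22  137 1609] [324.2474  64.2617] [0.4395 0.2082 0.09  ]
[ 348    0   37  137 1754] [368.6368  63.793 ] [0.4392 0.2297 0.09  ]
[ 301  180   21  127 2430] [311.279  241.2091] [0.5335 0.2018 0.09  ]
[   0  307   41   85 2020] [ 14.4406 338.8995] [0.6006 0.0174 0.09  ]
```

{"api": "apply_moves", "payload": {"moves": [{"dx": 0, "dy": -0.2, "dz": 1.2, "roll": 0, "hand": 0}, {"dx": 0, "dy": -0.1, "dz": 1.2, "roll": 0, "hand": 0}, {"dx": 0, "dy": -0.05, "dz": 1.2, "roll": 0, "hand": 0}, {"dx": 0, "dy": 0, "dz": 1.2, "roll": 0, "hand": 0}, {"dx": 0, "dy": 0, "dz": 1.2, "roll": 0, "hand": 0}]}}

```text
time: 2.75
position: [0.5239, 0.2029, 0.0664]
tcp_rot: [0.01, -3.14, 0.001]
wrist_force: [-0.5, 0.6, 0.1]
opening: 0.043
```

{"api": "apply_moves", "payload": {"moves": [{"dx": 0, "dy": 0, "dz": 0, "roll": 0, "hand": -1}, {"dx": 0, "dy": 0, "dz": 0, "roll": 0, "hand": -1}, {"dx": 0, "dy": 0, "dz": 0, "roll": 0, "hand": -1}, {"dx": 0, "dy": 0, "dz": 0, "roll": 0, "hand": -1}, {"dx": 0, "dy": 0, "dz": 0, "roll": 0, "hand": -1}], "squeeze": 30}}

```text
time: 3.38
position: [0.5235, 0.2007, 0.0658]
tcp_rot: [0.011, -3.138, 0.007]
wrist_force: [0.2, -1.4, -3.2]
opening: 0.011
```

```bash
cat >> h.py <<'E'
# clip arc: holder frame approx: origin y, bar length and offset angle
def bar(th,y0=.2115): 
    a=.283+th; return np.array([y0+.100-.1146*np.cos(a), .058+.1146*np.sin(a)])
def arc(th1,n,gz,dy0):
    """rows along the arc from current; gz = bar z minus TCP z, dy0 = bar y minus TCP y"""
    o,p,M=pose(); y=p[1]+dy0; z=p[2]+gz
    th0=np.arctan2(z-.058,.3115-y)-.283; print("t",o["time"],p,"th0 %.3f"%th0,"open %.4f"%o["opening"],"F",o["wrist_force"])
    q=np.array([bar(t) for t in np.linspace(th0,th1,n+1)]); d=np.diff(q,axis=0)*100
    for a in d: print("dy %.2f dz %.2f"%(a[0],-a[1]))
E
python3 -c "
from h import *
arc(.75,15,.019,0)"
```

```text
t 3.375 [0.5235 0.2007 0.0658] th0 -0.046 open 0.0110 F [ 0.2423 -1.389  -3.1568]
dy 0.16 dz -0.59
dy 0.19 dz -0.58
dy 0.22 dz -0.57
dy 0.25 dz -0.55
dy 0.28 dz -0.54
dy 0.31 dz -0.52
dy 0.33 dz -0.51
dy 0.36 dz -0.49
dy 0.39 dz -0.47
dy 0.41 dz -0.45
dy 0.43 dz -0.43
dy 0.46 dz -0.40
dy 0.48 dz -0.38
dy 0.50 dz -0.35
dy 0.51 dz -0.33
```

```bash
python3 -c "
from h import *
arc(1.12,16,.024,.001)"
```

```text
t 3.375 [0.5235 0.2007 0.0658] th0 -0.001 open 0.0110 F [ 0.2423 -1.389  -3.1568]
dy 0.25 dz -0.76
dy 0.30 dz -0.74
dy 0.35 dz -0.72
dy 0.40 dz -0.69
dy 0.45 dz -0.66
dy 0.50 dz -0.63
dy 0.54 dz -0.59
dy 0.58 dz -0.56
dy 0.62 dz -0.51
dy 0.65 dz -0.47
dy 0.68 dz -0.42
dy 0.71 dz -0.37
dy 0.74 dz -0.32
dy 0.76 dz -0.27
dy 0.77 dz -0.22
dy 0.79 dz -0.16
```

{"api": "apply_moves", "payload": {"moves": [{"dx": 0, "dy": 0.25, "dz": -0.76, "roll": 0, "hand": -1}, {"dx": 0, "dy": 0.3, "dz": -0.74, "roll": 0, "hand": -1}, {"dx": 0, "dy": 0.35, "dz": -0.72, "roll": 0, "hand": -1}, {"dx": 0, "dy": 0.4, "dz": -0.7, "roll": 0, "hand": -1}, {"dx": 0, "dy": 0.45, "dz": -0.66, "roll": 0, "hand": -1}]}}

```text
time: 4.0
position: [0.5233, 0.2183, 0.1034]
tcp_rot: [0.011, -3.137, 0.01]
wrist_force: [0.8, -4.3, -3.2]
opening: 0.0111
```

```bash
python3 -c "
from h import *
arc(1.12,11,.024,.001)"
```

```text
t 4.0 [0.5233 0.2183 0.1034] th0 0.362 open 0.0111 F [ 0.7926 -4.2836 -3.2455]
dy 0.50 dz -0.61
dy 0.54 dz -0.58
dy 0.58 dz -0.54
dy 0.61 dz -0.50
dy 0.64 dz -0.46
dy 0.67 dz -0.41
dy 0.70 dz -0.36
dy 0.72 dz -0.31
dy 0.74 dz -0.26
dy 0.76 dz -0.21
dy 0.77 dz -0.16
```

{"api": "apply_moves", "payload": {"moves": [{"dx": 0, "dy": 0.5, "dz": -0.6, "roll": 0, "hand": -1}, {"dx": 0, "dy": 0.54, "dz": -0.58, "roll": 0, "hand": -1}, {"dx": 0, "dy": 0.58, "dz": -0.54, "roll": 0, "hand": -1}, {"dx": 0, "dy": 0.6, "dz": -0.5, "roll": 0, "hand": -1}, {"dx": 0, "dy": 0.64, "dz": -0.46, "roll": 0, "hand": -1}]}}

```text
time: 4.62
position: [0.523, 0.2482, 0.1336]
tcp_rot: [0.012, -3.138, 0.012]
wrist_force: [-0.8, -3.8, 0.3]
opening: 0.0108
```

```bash
python3 -c "
from h import *
arc(1.12,6,.024,.001)"
```

```text
t 4.625 [0.523  0.2482 0.1336] th0 0.729 open 0.0108 F [-0.8006 -3.8405  0.3084]
dy 0.65 dz -0.38
dy 0.67 dz -0.33
dy 0.69 dz -0.29
dy 0.71 dz -0.24
dy 0.72 dz -0.20
dy 0.73 dz -0.15
```

{"api": "apply_moves", "payload": {"moves": [{"dx": 0, "dy": 0.65, "dz": -0.38, "roll": 0, "hand": -1}, {"dx": 0, "dy": 0.67, "dz": -0.33, "roll": 0, "hand": -1}, {"dx": 0, "dy": 0.69, "dz": -0.29, "roll": 0, "hand": -1}, {"dx": 0, "dy": 0.71, "dz": -0.24, "roll": 0, "hand": -1}, {"dx": 0, "dy": 0.72, "dz": -0.2, "roll": 0, "hand": -1}]}}

```text
time: 5.25
position: [0.5227, 0.2863, 0.1509]
tcp_rot: [0.013, -3.14, 0.009]
wrist_force: [-2.6, -0.8, 0.5]
opening: 0.0108
```

```bash
python3 -c "
from h import *
arc(1.13,2,.024,.001)"
```

```text
t 5.25 [0.5227 0.2863 0.1509] th0 1.084 open 0.0108 F [-2.5909 -0.7567  0.4736]
dy 0.26 dz -0.05
dy 0.26 dz -0.04
```

{"api": "apply_moves", "payload": {"moves": [{"dx": 0, "dy": 0.4, "dz": -0.07, "roll": 0, "hand": -1}, {"dx": 0, "dy": 0.3, "dz": -0.05, "roll": 0, "hand": -1}, {"dx": 0, "dy": 0, "dz": 0, "roll": 0, "hand": -0.2}, {"dx": 0, "dy": 0, "dz": 0, "roll": 0, "hand": -0.1}, {"dx": 0, "dy": 0, "dz": 0, "roll": 0, "hand": -0.1}]}}

```text
time: 5.88
position: [0.5229, 0.2956, 0.1513]
tcp_rot: [0.013, -3.14, 0.005]
wrist_force: [0.0, 0.5, -0.6]
opening: 0.0386
```

{"api": "apply_moves", "payload": {"moves": [{"dx": 0, "dy": 0, "dz": -1.5, "roll": 0, "hand": -0.1}, {"dx": 0, "dy": 0, "dz": -2, "roll": 0, "hand": -0.1}, {"dx": 0, "dy": 0, "dz": -3, "roll": 0, "hand": -0.1}, {"dx": 1, "dy": -4, "dz": -2.5, "roll": 0, "hand": 0.2}, {"dx": 2, "dy": -5, "dz": 0, "roll": 0, "hand": 0.6}]}}

```text
time: 6.5
position: [0.4949, 0.2058, 0.248]
tcp_rot: [-0.018, 3.138, -0.003]
wrist_force: [0.7, 0.1, 0.6]
opening: 0.0671
```

```bash
python3 - <<'E'
from h import *
plan((.45,.13,.25),90,5)
plan((.51,-.21,.26),0,10)
E
```

```text
t 6.50 at [0.4949 0.2058 0.248 ] yaw 90.66 tilt [ 0.0031 -0.0019 -1.    ] open 0.0671 F [0.7316 0.0569 0.5877]
[ 0.92 -1.51 -0.04] roll 0.13
[ 0.91 -1.51 -0.04] roll 0.13
[ 0.91 -1.51 -0.04] roll 0.13
[ 0.91 -1.51 -0.04] roll 0.13
[ 0.9  -1.51 -0.04] roll 0.13
t 6.50 at [0.4949 0.2058 0.248 ] yaw 90.66 tilt [ 0.0031 -0.0019 -1.    ] open 0.0671 F [0.7316 0.0569 0.5877]
[-0.1  -4.16 -0.11] roll -8.93
[ 0.54 -4.13 -0.11] roll -8.93
[ 1.18 -3.99 -0.11] roll -8.93
[ 1.78 -3.76 -0.11] roll -8.93
[ 2.35 -3.44 -0.11] roll -8.93
[ 2.85 -3.03 -0.11] roll -8.93
[ 3.29 -2.55 -0.11] roll -8.93
[ 3.64 -2.01 -0.11] roll -8.93
[ 3.91 -1.42 -0.11] roll -8.93
[ 4.08 -0.79 -0.11] roll -8.93
```

```bash
python3 - <<'E'
from h import *
import pickle
o,p,M=pose(); im=eyes.capture("wrist"); pickle.dump((o,im),open("w3.pkl","wb")); cv2.imwrite("pics/w3.png",im[:,:,::-1])
E
```

```text
(no output)
```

View pics/w3.png

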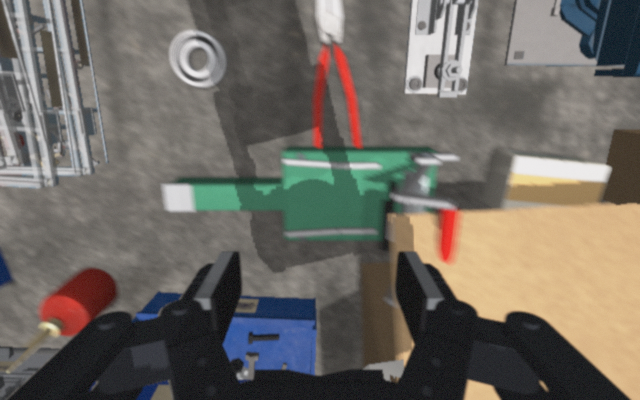

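The clip stays open, with the bar at (448,235). The bed is clear and the tongue runs from (163,197) to (283,194). I'll fit the holder axis from the tongue's far edge.

```bash
python3 - <<'E'
from h import *
import pickle
for f,cols,rows,cc in(("w3.pkl",range(200,278,4),(165,230),(200,275)),("w1.pkl",range(262,322,4),(195,270),None)):
    o,im=pickle.load(open(f,"rb")); c=cam("wrist",o)
    g=cv2.GaussianBlur(im,(3,3),0); m=mask(g,(60,80,30),(95,255,255))
    lo,up=[],[]
    for x in cols:
        ys=np.where(m[rows[0]:rows[1],x])[0]+rows[0]
        if len(ys): lo.append(onz(c,(x,ys.max()+.5),.034)[:2]); up.append(onz(c,(x,ys.min()-.5),.034)[:2])
    for nm,L in(("far",lo),("near",up)):
        L=np.array(L); k=np.polyfit(L[:,1],L[:,0],1); res=L[:,0]-np.polyval(k,L[:,1]); print(f,nm,"x at y=.05/.12/.21",np.polyval(k,[.05,.12,.21]),"slope",k[0],res.std())
    if f=="w3.pkl":
        print("bed front",[onz(c,(np.where(m[y,200:300]>0)[0].min()+200-.5,y),.034)[1] for y in(160,165,222,228)])
        # tip
        h=cv2.cvtColor(g,cv2.COLOR_RGB2HSV); w=((h[:,:,1]<40)&(h[:,:,2]>150)).astype(np.uint8)*255; w[:,:155]=0;w[:,205:]=0;w[:175]=0;w[215:]=0
        p=np.argwhere(w)[:,::-1]; print(p.min(0),p.max(0)); print("tip",onz(c,(p[:,0].min(),197),.034),[onz(c,q,.034) for q in((178,p[:,1].min()-.5),(178,p[:,1].max()+.5))])
    if f=="w3.pkl":
        m2=mask(im,(0,150,80),(8,255,255)); b=[b for b in blobs(m2,100) if b[1][0]>430][0]; print("bar open",onz(c,b[1],.171))
E
```

```text
w3.pkl far x at y=.05/.12/.21 [0.5482 0.5472 0.5459] slope -0.014059113108355057 0.00040202824629125114
w3.pkl near x at y=.05/.12/.21 [0.5138 0.5133 0.5127] slope -0.0068446125285014404 0.0003623364671152508Traceback (most recent call last):
  File "<stdin>", line 13, in <module>
    return umr_minimum(a, axis, None, out, keepdims, initial, where)
ValueError: zero-size array to reduction operation minimum which has no identity
```

{"api": "apply_moves", "payload": {"moves": [{"dx": 0.1, "dy": -5.5, "dz": -0.5, "roll": -1, "hand": 0.6}, {"dx": 0.1, "dy": -5.5, "dz": -0.5, "roll": -2, "hand": 0.8}, {"dx": 0.1, "dy": -5.5, "dz": -0.5, "roll": -2, "hand": 1}, {"dx": 0.2, "dy": -5.5, "dz": -0.5, "roll": -2, "hand": 1}, {"dx": 0.3, "dy": -5.5, "dz": 0, "roll": -1, "hand": 1}]}}

```text
time: 7.18
position: [0.5021, -0.0803, 0.2761]
tcp_rot: [-0.246, 3.124, -0.011]
wrist_force: [0.9, 0.3, 0.2]
opening: 0.0852
```

```bash
python3 - <<'E'
from h import *
import pickle
plan((.50,-.216,.25),98.9,5)
o,im=pickle.load(open("w3.pkl","rb")); c=cam("wrist",o); g=cv2.GaussianBlur(im,(3,3),0); m=mask(g,(60,80,30),(95,255,255))
for y in(160,165,220,226):
    xs=np.where(m[y,240:330])[0]
    if len(xs): print("front",onz(c,(xs.min()+239.5,y),.034)[:2])
m2=mask(im,(0,150,80),(8,255,255)); print("bar open",[onz(c,b[1],.171) for b in blobs(m2,100) if b[1][0]>430])
E
```

```text
t 7.17 at [ 0.5021 -0.0803  0.2761] yaw 99.01 tilt [ 0.0085 -0.0063 -0.9999] open 0.0852 F [0.8701 0.2716 0.216 ]
[ 0.47 -2.67  0.54] roll 0.02
[ 0.47 -2.67  0.54] roll 0.02
[ 0.47 -2.67  0.54] roll 0.02
[ 0.47 -2.67  0.54] roll 0.02
[ 0.47 -2.67  0.54] roll 0.02
front [0.4926 0.2133]
front [0.5589 0.1703]
front [0.5658 0.1702]
bar open [array([0.5127, 0.2929, 0.171 ])]
```

{"api": "apply_moves", "payload": {"moves": [{"dx": 0.5, "dy": -3.5, "dz": 0.6, "roll": 0, "hand": 1}, {"dx": 0.5, "dy": -3.5, "dz": 0.6, "roll": 0, "hand": 1}, {"dx": 0.5, "dy": -3.5, "dz": 0.6, "roll": 0, "hand": 1}, {"dx": 0.5, "dy": -2.8, "dz": 0.6, "roll": 0, "hand": 1}, {"dx": 0, "dy": 0, "dz": 0, "roll": 0, "hand": 1}]}}

```text
time: 7.8
position: [0.5032, -0.2243, 0.2582]
tcp_rot: [-0.235, 3.118, -0.017]
wrist_force: [-0.6, 0.5, -0.3]
opening: 0.0854
```

```bash
cat > pl.py <<'E'
from h import *
import pickle,sys
o,p,M=pose(); im=eyes.capture("wrist"); c=cam("wrist",o); cv2.imwrite(f"pics/{sys.argv[1]}.png",im[:,:,::-1]); pickle.dump((o,im),open(sys.argv[1]+".pkl","wb"))
m=cv2.inRange(cv2.cvtColor(im,cv2.COLOR_RGB2HSV),np.array((95,110,60)),np.array((122,255,255)))
print(p,yaw(M))
for s,ct,q in blobs(m,300):
    rc=cv2.minAreaRect(q); print("blue",s,onz(c,ct,.046),rc)
w=cv2.inRange(cv2.cvtColor(im,cv2.COLOR_RGB2HSV),np.array((0,0,170)),np.array((180,50,255)))
for s,ct,q in blobs(w,2000):
    hl=cv2.convexHull(q); rc=cv2.minAreaRect(hl); b=cv2.boxPoints(rc); W=[onz(c,x,.04)[:2] for x in b]
    print("white",s,rc,"centre@.04",onz(c,rc[0],.04)[:2],np.array(W).round(4).tolist())
E
python3 pl.py w4
```

```text
[ 0.5032 -0.2243  0.2582] 98.6054405492671
blue [ 68   0  47  24 835] [ 0.3972 -0.4472  0.046 ] ((90.99998474121094, 11.499998092651367), (45.99999237060547, 22.999996185302734), 0.0)
blue [ 116    0   31   41 1009] [ 0.3981 -0.4122  0.046 ] ((131.0, 20.0), (40.0, 30.0), 90.0)
blue [ 276  133   78   54 1700] [ 0.4935 -0.232   0.046 ] ((314.2741394042969, 159.08367919921875), (77.12234497070312, 52.878509521484375), 0.8303154110908508)
blue [  58  162   89   58 3038] [ 0.5748 -0.4396  0.046 ] ((101.99999237060547, 190.49998474121094), (56.99999237060547, 87.99998474121094), 90.0)
blue [ 280  241   69   55 1251] [ 0.6394 -0.2106  0.046 ] ((314.0, 268.0), (54.0, 68.0), 90.0)
blue [492 308  59  29 630] [0.6579 0.0452 0.046 ] ((521.056884765625, 321.20135498046875), (62.02766418457031, 19.366104125976562), 10.784297943115234)
blue [ 583  323   57   38 1062] [0.6669 0.1603 0.046 ] ((613.9615478515625, 337.6922912597656), (66.91952514648438, 26.574853897094727), 37.87498474121094)
white [ 380    0  220  207 4557] ((458.0695495605469, 145.58462524414062), (255.32704162597656, 155.43759155273438), 49.52245330810547) centre@.04 [ 0.4682 -0.0881] [[0.4446, -0.2375], [0.3418, -0.1453], [0.4936, 0.0724], [0.632, -0.014]]
```

View pics/w4.png

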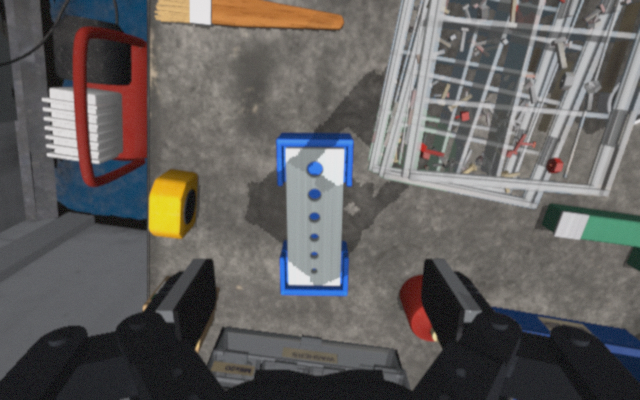

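The plate lies in the cradle, its corners near (285,147), (344,147), (342,287) and (286,287), with the holes running down column 314. I'll measure it and triangulate its height against the top view.

```bash
python3 - <<'E'
from h import *
import pickle
o,im=pickle.load(open("w4.pkl","rb")); c=cam("wrist",o); ct=cam("top")
t=cv2.imread("pics/top0.png")[:,:,::-1]
def holes(im,x0,x1,y0,y1,lo=4,hi=400):
    m=np.zeros(im.shape[:2],np.uint8); m[y0:y1,x0:x1]=mask(im,(95,80,30),(122,255,255))[y0:y1,x0:x1]
    return np.array([q[1] for q in blobs(m,lo) if q[0][4]<hi])
hw=holes(im,296,334,155,280); ht=holes(t,388,406,155,200,2)
print(hw.round(1).tolist(),ht.round(1).tolist())
P=np.array([onz(c,q,.04) for q in hw]); print(P[:,:2], np.degrees(np.arctan2(*(P[-1]-P[0])[1::-1])))
for a in hw:
    e=[(np.linalg.norm(proj(ct,onz(c,a,.04))-b),i) for i,b in enumerate(ht)]
    i=min(e)[1]; X,res=tri([ray(c,a),ray(ct,ht[i])]); print("tri",X,res[0])
# plate outline rows: gradient edges across at some rows
g=cv2.cvtColor(im,cv2.COLOR_RGB2GRAY).astype(float)
for y in(195,206,217,228,237):
    d=np.abs(np.diff(cv2.GaussianBlur(g,(3,3),0)[y])); l=270+d[270:300].argmax()+.5; rr=330+d[330:360].argmax()+.5
    A,B=onz(c,(l,y),.04),onz(c,(rr,y),.04); print(y,l,rr,"mid",((A+B)/2)[:2],"w",np.linalg.norm(A-B))
C=[onz(c,q,.046)[:2] for q in((276,133),(354,133),(348,295),(281,295))]; print("cradle",C,np.mean(C,0))
C=[onz(c,q,.04)[:2] for q in((285,147),(344,147),(342,287),(286,287))]; print("plate",C,np.mean(C,0))
E
```

```text
[[314.4, 168.2], [314.3, 193.5], [314.1, 216.1], [314.1, 235.9], [313.5, 253.5]] [[396.2, 178.4], [397.8, 188.0], [399.1, 197.9]]
[[ 0.5138 -0.2289]
 [ 0.5412 -0.2249]
 [ 0.5668 -0.2213]
 [ 0.5902 -0.218 ]
 [ 0.6117 -0.2154]] 7.816301001296467
tri [ 0.5168 -0.2297  0.0316] 0.0012450417185168117
tri [ 0.5436 -0.2256  0.0345] 0.0009548897363317167
tri [ 0.5699 -0.2216  0.0328] 0.0005686841927177125
tri [ 0.5658 -0.2172  0.0889] 0.003429314999965577
tri [ 0.5628 -0.2143  0.128 ] 0.006335249669775406
195 285.5 342.5 mid [ 0.5429 -0.225 ] w 0.060831423694248814
206 286.5 342.5 mid [ 0.5552 -0.2227] w 0.060376575146779125
217 286.5 341.5 mid [ 0.5679 -0.2214] w 0.059916661468687044
228 286.5 341.5 mid [ 0.5807 -0.2195] w 0.06054572458490963
237 286.5 341.5 mid [ 0.5915 -0.2179] w 0.061070331362362805
cradle [array([ 0.4826, -0.2719]), array([ 0.4709, -0.1954]), array([ 0.6551, -0.1686]), array([ 0.6674, -0.2451])] [ 0.569  -0.2203]
plate [array([ 0.4964, -0.2619]), array([ 0.4872, -0.2023]), array([ 0.6495, -0.1763]), array([ 0.6598, -0.2408])] [ 0.5732 -0.2203]
```

```bash
python3 -c "
from h import *
plan((.571,-.2205,.08),98.3,5)"
```

```text
t 7.85 at [ 0.5034 -0.2233  0.2586] yaw 98.66 tilt [ 0.0164 -0.0098 -0.9998] open 0.0855 F [ 0.8946  0.3974 -0.1896]
[-1.29 -0.1   3.59] roll 0.07
[-1.29 -0.1   3.59] roll 0.07
[-1.29 -0.1   3.59] roll 0.07
[-1.29 -0.1   3.59] roll 0.07
[-1.29 -0.1   3.59] roll 0.07
```

{"api": "apply_moves", "payload": {"moves": [{"dx": -1.3, "dy": -0.1, "dz": 3.6, "roll": 0.1, "hand": 1}, {"dx": -1.3, "dy": -0.1, "dz": 3.6, "roll": 0.1, "hand": 1}, {"dx": -1.3, "dy": -0.1, "dz": 3.6, "roll": 0.1, "hand": 1}, {"dx": -1.3, "dy": -0.1, "dz": 3.6, "roll": 0.1, "hand": 1}, {"dx": -1.3, "dy": -0.1, "dz": 2.8, "roll": 0, "hand": 1}]}}

```text
time: 8.48
position: [0.5774, -0.216, 0.0918]
tcp_rot: [-0.23, 3.106, -0.026]
wrist_force: [-0.4, 0.4, -0.1]
opening: 0.0855
```

```bash
python3 -c "
from h import *
plan((.571,-.2205,.014),98.3,4)"
```

```text
t 8.47 at [ 0.5774 -0.216   0.0918] yaw 98.44 tilt [ 0.0284 -0.0144 -0.9995] open 0.0855 F [-0.4279  0.3682 -0.0595]
[ 0.22 -0.05  1.94] roll 0.04
[ 0.22 -0.05  1.94] roll 0.04
[ 0.22 -0.05  1.94] roll 0.04
[ 0.22 -0.05  1.94] roll 0.04
```

{"api": "apply_moves", "payload": {"moves": [{"dx": 0.3, "dy": -0.1, "dz": 1.8, "roll": 0, "hand": 1}, {"dx": 0.3, "dy": -0.1, "dz": 1.6, "roll": 0, "hand": 1}, {"dx": 0.2, "dy": -0.1, "dz": 1.5, "roll": 0, "hand": 1}, {"dx": 0.1, "dy": 0, "dz": 1.2, "roll": 0, "hand": 1}, {"dx": 0, "dy": 0, "dz": 0.6, "roll": 0, "hand": 1}]}}

```text
time: 9.1
position: [0.5724, -0.2174, 0.0229]
tcp_rot: [-0.236, 3.104, -0.025]
wrist_force: [-1.2, -0.1, 0.2]
opening: 0.085
```

```bash
python3 -c "
from h import *
plan((.571,-.2205,.014),98.3,2)"
```

```text
t 9.10 at [ 0.5724 -0.2174  0.0229] yaw 98.67 tilt [ 0.0299 -0.0138 -0.9995] open 0.0850 F [-1.1507 -0.1298  0.2343]
[ 0.1  -0.13  0.44] roll 0.18
[ 0.1  -0.13  0.44] roll 0.18
```

{"api": "apply_moves", "payload": {"moves": [{"dx": 0.1, "dy": -0.15, "dz": 0.4, "roll": 0.2, "hand": 1}, {"dx": 0, "dy": -0.1, "dz": 0.3, "roll": 0.2, "hand": 0.8}, {"dx": 0, "dy": 0, "dz": 0, "roll": 0, "hand": -1}, {"dx": 0, "dy": 0, "dz": 0, "roll": 0, "hand": -1}, {"dx": 0, "dy": 0, "dz": 0, "roll": 0, "hand": -1}], "squeeze": 50}}

```text
time: 9.72
position: [0.5726, -0.221, 0.0164]
tcp_rot: [-0.223, 3.103, -0.027]
wrist_force: [0.4, 0.5, -2.8]
opening: 0.0587
```

{"api": "apply_moves", "payload": {"moves": [{"dx": 0, "dy": 0, "dz": 0, "roll": 0, "hand": -1}, {"dx": 0, "dy": 0, "dz": -0.5, "roll": 0, "hand": -1}, {"dx": 0, "dy": 0, "dz": -0.8, "roll": 0, "hand": -1}, {"dx": 0, "dy": 0, "dz": -1, "roll": 0, "hand": -1}, {"dx": 0, "dy": 0, "dz": -1, "roll": 0, "hand": -1}]}}

```text
time: 10.35
position: [0.5707, -0.22, 0.0504]
tcp_rot: [-0.223, 3.105, -0.024]
wrist_force: [-0.1, -0.6, -3.1]
opening: 0.0592
```

```bash
python3 -c "
from h import *
plan((.571,-.2205,.1),None,2)
print(pose()[0]['joints'])"
```

```text
t 10.35 at [ 0.5707 -0.22    0.0504] yaw 98.21 tilt [ 0.0292 -0.0135 -0.9995] open 0.0592 F [-0.0994 -0.607  -3.0502]
[-0.08 -0.07 -2.48] roll 0
[-0.08 -0.07 -2.48] roll 0
[-0.4942  0.6673  1.5178  0.0025  0.9243 -2.21  ]
```

{"api": "apply_moves", "payload": {"moves": [{"dx": 0, "dy": 0, "dz": -3, "roll": 0, "hand": -1}, {"dx": 0, "dy": 0, "dz": -3.5, "roll": 5, "hand": -1}, {"dx": 0, "dy": 0, "dz": -3.5, "roll": 8, "hand": -1}, {"dx": 0, "dy": 0, "dz": -3.5, "roll": 9, "hand": -1}, {"dx": 0, "dy": 0, "dz": -3, "roll": 9, "hand": -1}]}}

```text
time: 10.98
position: [0.5644, -0.217, 0.2219]
tcp_rot: [0.639, 3.046, -0.01]
wrist_force: [0.7, -0.5, -3.5]
opening: 0.0591
```

```bash
python3 -c "
from h import *
plan((.5335,.121,.23),0.4,9)"
```

```text
t 10.97 at [ 0.5644 -0.217   0.2219] yaw 66.29 tilt [ 0.0275 -0.0126 -0.9995] open 0.0591 F [ 0.6634 -0.5146 -3.504 ]
[ 1.82  3.3  -0.15] roll 7.32
[ 2.23  3.04 -0.15] roll 7.32
[ 2.6   2.73 -0.15] roll 7.32
[ 2.92  2.38 -0.15] roll 7.32
[ 3.2   1.99 -0.15] roll 7.32
[ 3.43  1.56 -0.15] roll 7.32
[ 3.6   1.11 -0.15] roll 7.32
[ 3.71  0.65 -0.15] roll 7.32
[ 3.77  0.17 -0.15] roll 7.32
```

{"api": "apply_moves", "payload": {"moves": [{"dx": 1.8, "dy": 3.3, "dz": -0.15, "roll": 7.3, "hand": -1}, {"dx": 2.2, "dy": 3.0, "dz": -0.15, "roll": 7.3, "hand": -1}, {"dx": 2.6, "dy": 2.7, "dz": -0.15, "roll": 7.3, "hand": -1}, {"dx": 2.9, "dy": 2.4, "dz": -0.15, "roll": 7.3, "hand": -1}, {"dx": 3.2, "dy": 2.0, "dz": -0.15, "roll": 7.3, "hand": -1}]}}

```text
time: 11.6
position: [0.5494, -0.0278, 0.2335]
tcp_rot: [1.592, 2.661, 0.007]
wrist_force: [0.2, 0.1, -3.0]
opening: 0.0587
```

```bash
python3 -c "
from h import *
plan((.5335,.121,.2),0.4,5)"
```

```text
t 11.60 at [ 0.5494 -0.0278  0.2335] yaw 28.24 tilt [ 0.0375 -0.017  -0.9991] open 0.0587 F [ 0.1655  0.1308 -3.0265]
[2.79 1.11 0.61] roll 5.57
[2.89 0.83 0.61] roll 5.57
[2.96 0.55 0.61] roll 5.57
[2.99 0.26 0.61] roll 5.57
[ 3.01 -0.03  0.61] roll 5.57
```

{"api": "apply_moves", "payload": {"moves": [{"dx": 2.8, "dy": 1.1, "dz": 0.3, "roll": 5.6, "hand": -1}, {"dx": 2.9, "dy": 0.8, "dz": 0.4, "roll": 5.6, "hand": -1}, {"dx": 2.9, "dy": 0.5, "dz": 0.5, "roll": 5.6, "hand": -1}, {"dx": 2.9, "dy": 0.3, "dz": 0.5, "roll": 5.6, "hand": -1}, {"dx": 1.0, "dy": 0, "dz": 0.5, "roll": 2, "hand": -1}]}}

```text
time: 12.22
position: [0.5344, 0.1063, 0.2128]
tcp_rot: [2.132, 2.249, 0.027]
wrist_force: [0.4, -1.2, -3.0]
opening: 0.0585
```

```bash
cat > pn.py <<'E'
from h import *
G=R.from_rotvec([-0.223,3.103,-0.027]).as_matrix(); n=G.T@[0,0,1]; xa=G.T@[np.cos(np.radians(8.3)),np.sin(np.radians(8.3)),0]
o,p,M=pose(); print("plate normal",M@n,"plate x",M@xa, "angle",np.degrees(np.arctan2((M@xa)[1],(M@xa)[0])))
E
python3 pn.py; python3 -c "
from h import *
plan((.5335,.121,.1),0.4,5)"
```

```text
plate normal [-0.0606 -0.0137  0.9981] plate x [ 0.056  -0.9984 -0.0103] angle -86.78870504401374
t 12.22 at [0.5344 0.1063 0.2128] yaw 3.09 tilt [ 0.0428 -0.0164 -0.9989] open 0.0585 F [ 0.3978 -1.1766 -3.015 ]
[ 0.34 -0.1   2.25] roll 0.54
[ 0.34 -0.1   2.25] roll 0.54
[ 0.34 -0.1   2.25] roll 0.54
[ 0.33 -0.11  2.25] roll 0.54
[ 0.33 -0.11  2.25] roll 0.54
```

{"api": "apply_moves", "payload": {"moves": [{"dx": 0.4, "dy": 0, "dz": 2.5, "roll": 0.6, "hand": -1}, {"dx": 0.4, "dy": 0, "dz": 3, "roll": 0.6, "hand": -1}, {"dx": 0.4, "dy": 0, "dz": 3, "roll": 0.6, "hand": -1}, {"dx": 0.3, "dy": 0, "dz": 2.5, "roll": 0.6, "hand": -1}, {"dx": 0.2, "dy": 0, "dz": 2.0, "roll": 0.4, "hand": -1}]}}

```text
time: 12.85
position: [0.5409, 0.1233, 0.0845]
tcp_rot: [2.183, 2.193, 0.039]
wrist_force: [0.2, -0.9, -1.9]
opening: 0.0587
```

```bash
python3 pn.py; python3 -c "
from h import *
plan((.534,.121,.028),0.4,5)"
```

```text
plate normal [-0.0706 -0.0138  0.9974] plate x [ 0.0075 -0.9999 -0.0133] angle -89.57100478661515
t 12.85 at [0.5409 0.1233 0.0845] yaw 0.29 tilt [ 0.0513 -0.0154 -0.9986] open 0.0587 F [ 0.1662 -0.9305 -1.917 ]
[-0.03 -0.2   1.12] roll -0.02
[-0.03 -0.2   1.12] roll -0.02
[-0.03 -0.2   1.12] roll -0.02
[-0.03 -0.2   1.12] roll -0.02
[-0.03 -0.2   1.12] roll -0.02
```

{"api": "apply_moves", "payload": {"moves": [{"dx": 0, "dy": -0.2, "dz": 1.2, "roll": 0, "hand": -1}, {"dx": 0, "dy": -0.2, "dz": 1.2, "roll": 0, "hand": -1}, {"dx": 0, "dy": -0.2, "dz": 1.2, "roll": 0, "hand": -1}, {"dx": 0, "dy": -0.1, "dz": 1.0, "roll": 0, "hand": -1}, {"dx": 0, "dy": -0.1, "dz": 0.6, "roll": 0, "hand": -1}]}}

```text
time: 13.48
position: [0.5357, 0.1223, 0.0308]
tcp_rot: [2.181, 2.193, 0.041]
wrist_force: [0.0, -0.7, -2.5]
opening: 0.059
```

```bash
python3 pn.py; python3 -c "
from h import *
plan((.534,.121,.022),0.4,5)"
```

```text
plate normal [-0.0723 -0.014   0.9973] plate x [ 0.0079 -0.9999 -0.0134] angle -89.54989298432393
t 13.47 at [0.5357 0.1223 0.0308] yaw 0.31 tilt [ 0.053  -0.0153 -0.9985] open 0.0590 F [ 0.0358 -0.7336 -2.4539]
[-0.02 -0.04  0.17] roll -0.02
[-0.02 -0.04  0.17] roll -0.02
[-0.02 -0.04  0.17] roll -0.02
[-0.02 -0.04  0.17] roll -0.02
[-0.02 -0.04  0.17] roll -0.02
```

{"api": "apply_moves", "payload": {"moves": [{"dx": 0, "dy": -0.05, "dz": 0.2, "roll": 0, "hand": -1}, {"dx": 0, "dy": -0.05, "dz": 0.2, "roll": 0, "hand": -1}, {"dx": 0, "dy": -0.05, "dz": 0.2, "roll": 0, "hand": -1}, {"dx": 0, "dy": 0, "dz": 0.15, "roll": 0, "hand": -1}, {"dx": 0, "dy": 0, "dz": 0.1, "roll": 0, "hand": -1}]}}

```text
time: 14.1
position: [0.5352, 0.1222, 0.0222]
tcp_rot: [2.181, 2.192, 0.043]
wrist_force: [-0.1, 0.1, -2.2]
opening: 0.0588
```

```bash
python3 -c "
from h import *
plan((.534,.121,.020),0.4,5)
o=pose()[0];import pickle;im=eyes.capture('wrist');pickle.dump((o,im),open('w5.pkl','wb'));cv2.imwrite('pics/w5.png',im[:,:,::-1])"
```

```text
t 14.10 at [0.5352 0.1222 0.0222] yaw 0.31 tilt [ 0.0544 -0.0152 -0.9984] open 0.0588 F [-0.1467  0.0573 -2.1943]
[-0.02 -0.03  0.04] roll -0.02
[-0.02 -0.03  0.04] roll -0.02
[-0.02 -0.03  0.04] roll -0.02
[-0.02 -0.03  0.04] roll -0.02
[-0.02 -0.03  0.04] roll -0.02
```

View pics/w5.png

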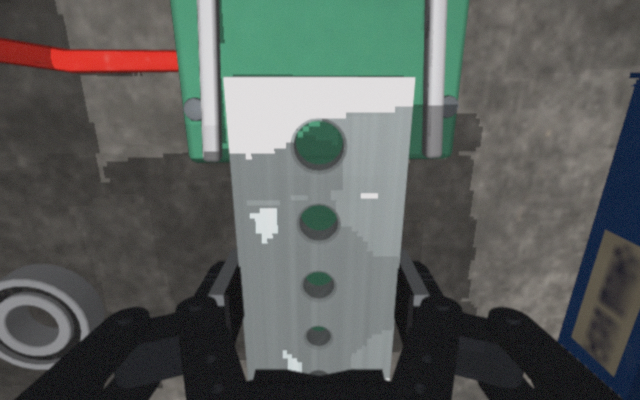

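The plate's leading end at row 77 spans columns 224 to 415, between the rails' inner edges at 216 and 428. That is about 1 mm off centre. I'll lower it the last few millimetres.

{"api": "apply_moves", "payload": {"moves": [{"dx": 0, "dy": 0.05, "dz": 0.1, "roll": 0, "hand": -1}, {"dx": 0, "dy": 0.05, "dz": 0.1, "roll": 0, "hand": -1}, {"dx": 0, "dy": 0, "dz": 0.1, "roll": 0, "hand": -1}, {"dx": 0, "dy": 0, "dz": 0.1, "roll": 0, "hand": -1}, {"dx": 0, "dy": 0, "dz": 0, "roll": 0, "hand": -1}]}}

```text
time: 14.78
position: [0.5355, 0.1223, 0.0222]
tcp_rot: [2.181, 2.192, 0.042]
wrist_force: [0.7, 0.4, -2.0]
opening: 0.0591
```

{"api": "apply_moves", "payload": {"moves": [{"dx": 0, "dy": 0, "dz": 0, "roll": 0, "hand": 0.55}, {"dx": 0, "dy": 0, "dz": 0, "roll": 0, "hand": 0.7}, {"dx": 0, "dy": 0, "dz": 0, "roll": 0, "hand": 0.9}, {"dx": 0, "dy": 0, "dz": 0, "roll": 0, "hand": 1}, {"dx": 0, "dy": 0, "dz": 0, "roll": 0, "hand": 1}]}}

```text
time: 15.4
position: [0.5367, 0.1223, 0.0226]
tcp_rot: [2.18, 2.191, 0.045]
wrist_force: [-1.4, 0.3, 0.8]
opening: 0.0852
```

```bash
python3 -c "
from h import *
plan((.535,.053,.020),0.4,5)
o=pose()[0];print(o['joints'][5]);import pickle;im=eyes.capture('wrist');pickle.dump((o,im),open('w6.pkl','wb'));cv2.imwrite('pics/w6.png',im[:,:,::-1])
c=cam('wrist',o)
for q in ((224,77),(415,77)): print(onz(c,q,.044))"
```

```text
t 15.40 at [0.5367 0.1223 0.0226] yaw 0.32 tilt [ 0.0562 -0.0152 -0.9983] open 0.0852 F [-1.4106  0.2768  0.7878]
[-1.39 -0.04  0.07] roll -0.02
[-1.39 -0.04  0.07] roll -0.02
[-1.39 -0.04  0.07] roll -0.02
[-1.39 -0.05  0.07] roll -0.02
[-1.39 -0.05  0.07] roll -0.02
0.11363862096610744
[0.5044 0.2014 0.044 ]
[0.5657 0.2018 0.044 ]
```

View pics/w6.png

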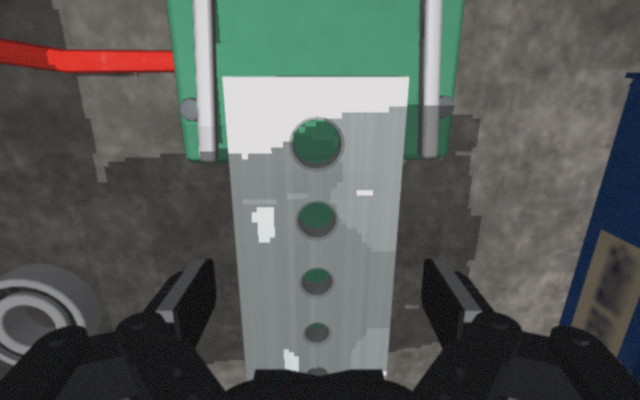

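The plate lies flat, columns 223 to 409 against rail inner edges at 213 and 424, with its centre near holder x = -90 mm, and it has been let go. Next I move the open gripper back to the tail.

{"api": "apply_moves", "payload": {"moves": [{"dx": -1.3, "dy": -0.1, "dz": 0, "roll": 0, "hand": 1}, {"dx": -1.4, "dy": -0.1, "dz": 0.05, "roll": 0, "hand": 1}, {"dx": -1.4, "dy": -0.1, "dz": 0.05, "roll": 0, "hand": 1}, {"dx": -1.4, "dy": -0.1, "dz": 0.05, "roll": 0, "hand": 1}, {"dx": -1.2, "dy": -0.1, "dz": 0.05, "roll": 0, "hand": 1}]}}

```text
time: 16.08
position: [0.5317, 0.0504, 0.0213]
tcp_rot: [2.18, 2.191, 0.044]
wrist_force: [0.3, 1.0, -0.4]
opening: 0.0852
```

```bash
python3 -c "
from h import *
plan((.535,.0545,.020),0.4,3)
o=pose()[0];import pickle;im=eyes.capture('wrist');pickle.dump((o,im),open('w7.pkl','wb'));cv2.imwrite('pics/w7.png',im[:,:,::-1])
c=cam('wrist',o)
print([proj(c,q) for q in((.504,.2014,.044),(.565,.2014,.044),(.535,.0545,.044))])"
```

```text
t 16.07 at [0.5317 0.0504 0.0213] yaw 0.33 tilt [ 0.0561 -0.0155 -0.9983] open 0.0852 F [ 0.3491  1.0468 -0.4087]
[0.14 0.11 0.05] roll -0.02
[0.14 0.11 0.05] roll -0.02
[0.14 0.11 0.05] roll -0.02
[array([ 219.4187, -226.4133]), array([ 458.0409, -213.9076]), array([332.3515, 283.195 ])]
```

{"api": "apply_moves", "payload": {"moves": [{"dx": 0.25, "dy": 0.2, "dz": 0, "roll": 0, "hand": 1}, {"dx": 0.2, "dy": 0.2, "dz": 0, "roll": 0, "hand": 0.9}, {"dx": 0, "dy": 0, "dz": 0, "roll": 0, "hand": -1}, {"dx": 0, "dy": 0, "dz": 0, "roll": 0, "hand": -1}, {"dx": 0, "dy": 0, "dz": 0, "roll": 0, "hand": -1}], "squeeze": 25}}

```text
time: 16.75
position: [0.5361, 0.0545, 0.0217]
tcp_rot: [2.179, 2.191, 0.044]
wrist_force: [0.5, -1.1, -0.2]
opening: 0.0595
```

```bash
python3 -c "
from h import *
plan((.5345,.130,.021),0.4,6)"
```

```text
t 16.75 at [0.5361 0.0545 0.0217] yaw 0.35 tilt [ 0.0564 -0.0162 -0.9983] open 0.0595 F [ 0.4556 -1.1346 -0.195 ]
[ 1.26 -0.02 -0.01] roll -0.01
[ 1.26 -0.02 -0.01] roll -0.01
[ 1.26 -0.02 -0.01] roll -0.01
[ 1.26 -0.02 -0.01] roll -0.01
[ 1.26 -0.02 -0.01] roll -0.01
[ 1.26 -0.02 -0.01] roll -0.01
```

```bash
python3 -c "
from h import *
import pickle
o,w=pickle.load(open('w1.pkl','rb')); c=cam('wrist',o)
print(w[236,415:445].tolist())
for u in (422,423,424): print(u,onz(c,(u,237),.045))
print(onz(c,(436,237),.056))"
```

```text
[[57, 100, 80], [55, 97, 77], [56, 97, 78], [56, 99, 80], [56, 99, 81], [56, 99, 80], [50, 87, 70], [39, 56, 48], [24, 28, 25], [25, 28, 26], [34, 31, 32], [33, 35, 32], [38, 38, 40], [61, 60, 60], [89, 89, 88], [106, 107, 108], [108, 109, 108], [108, 109, 109], [109, 108, 109], [107, 108, 108], [101, 102, 102], [85, 87, 90], [74, 76, 77], [78, 81, 80], [90, 95, 95], [116, 122, 120], [140, 147, 146], [145, 152, 153], [150, 156, 156], [145, 150, 151]]
422 [0.5316 0.2792 0.045 ]
423 [0.5316 0.2803 0.045 ]
424 [0.5316 0.2815 0.045 ]
[0.5267 0.291  0.056 ]
```

{"api": "apply_moves", "payload": {"moves": [{"dx": 0.8, "dy": 0, "dz": 0, "roll": 0, "hand": -1}, {"dx": 1.2, "dy": 0, "dz": 0, "roll": 0, "hand": -1}, {"dx": 1.3, "dy": 0, "dz": 0, "roll": 0, "hand": -1}, {"dx": 1.2, "dy": 0, "dz": 0, "roll": 0, "hand": -1}, {"dx": 0.8, "dy": 0, "dz": 0, "roll": 0, "hand": -1}]}}

```text
time: 17.38
position: [0.5366, 0.1107, 0.0217]
tcp_rot: [2.177, 2.19, 0.045]
wrist_force: [-0.2, -3.7, 3.5]
opening: 0.0593
```

```bash
python3 -c "
from h import *
plan((.5345,.125,.021),0.4,5)
o=pose()[0];import pickle;im=eyes.capture('wrist');pickle.dump((o,im),open('w8.pkl','wb'));cv2.imwrite('pics/w8.png',im[:,:,::-1])"
```

```text
t 17.38 at [0.5366 0.1107 0.0217] yaw 0.38 tilt [ 0.0586 -0.017  -0.9981] open 0.0593 F [-0.223  -3.7154  3.4516]
[ 0.29 -0.04  0.01] roll -0.0
[ 0.29 -0.04  0.01] roll -0.0
[ 0.29 -0.04  0.01] roll -0.0
[ 0.29 -0.04  0.01] roll -0.0
[ 0.29 -0.04  0.01] roll -0.0
```

View pics/w8.png

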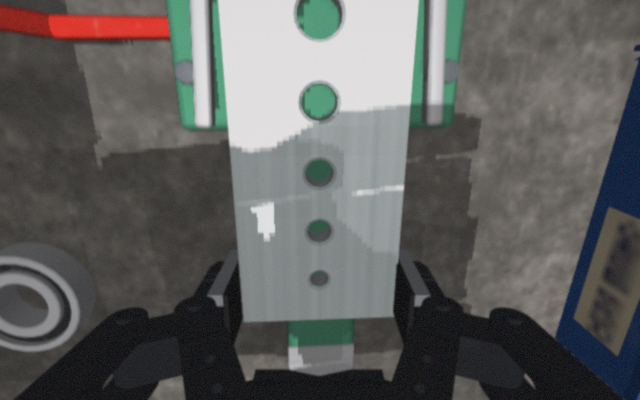

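The plate is gripped at its tail, its centre at about y = 0.178 and between the rails. The buffer face measures y ≈ 0.280, so I expect first touch at about TCP y = 0.133.

{"api": "apply_moves", "payload": {"moves": [{"dx": 0.5, "dy": 0, "dz": 0, "roll": 0, "hand": -1}, {"dx": 0.5, "dy": 0, "dz": 0, "roll": 0, "hand": -1}, {"dx": 0.5, "dy": 0, "dz": 0, "roll": 0, "hand": -1}, {"dx": 0.3, "dy": 0, "dz": 0, "roll": 0, "hand": -1}, {"dx": 0, "dy": 0, "dz": 0, "roll": 0, "hand": -1}]}}

```text
time: 18.05
position: [0.5366, 0.1303, 0.0217]
tcp_rot: [2.176, 2.19, 0.046]
wrist_force: [0.1, -0.8, 3.5]
opening: 0.0592
```

{"api": "apply_moves", "payload": {"moves": [{"dx": 0.1, "dy": 0, "dz": 0, "roll": 0, "hand": -1}, {"dx": 0.1, "dy": 0, "dz": 0, "roll": 0, "hand": -1}, {"dx": 0.1, "dy": 0, "dz": 0, "roll": 0, "hand": -1}, {"dx": 0.1, "dy": 0, "dz": 0, "roll": 0, "hand": -1}, {"dx": 0, "dy": 0, "dz": 0, "roll": 0, "hand": -1}]}}

```text
time: 18.68
position: [0.5365, 0.1336, 0.0217]
tcp_rot: [2.177, 2.189, 0.044]
wrist_force: [-0.2, -2.1, 4.0]
opening: 0.0593
```

{"api": "apply_moves", "payload": {"moves": [{"dx": 0.1, "dy": 0, "dz": 0, "roll": 0, "hand": -1}, {"dx": 0.1, "dy": 0, "dz": 0, "roll": 0, "hand": -1}, {"dx": 0, "dy": 0, "dz": 0, "roll": 0, "hand": -1}, {"dx": 0, "dy": 0, "dz": 0, "roll": 0, "hand": -1}, {"dx": 0, "dy": 0, "dz": 0, "roll": 0, "hand": -1}]}}

```text
time: 19.3
position: [0.5365, 0.1351, 0.0217]
tcp_rot: [2.177, 2.189, 0.044]
wrist_force: [-0.0, -1.9, 4.9]
opening: 0.0594
```

{"api": "apply_moves", "payload": {"moves": [{"dx": 0.1, "dy": 0, "dz": 0, "roll": 0, "hand": -1}, {"dx": 0.1, "dy": 0, "dz": 0, "roll": 0, "hand": -1}, {"dx": 0, "dy": 0, "dz": 0, "roll": 0, "hand": -1}, {"dx": 0, "dy": 0, "dz": 0, "roll": 0, "hand": -1}, {"dx": 0, "dy": 0, "dz": 0, "roll": 0, "hand": -1}]}}

```text
time: 19.92
position: [0.5366, 0.136, 0.0217]
tcp_rot: [2.176, 2.189, 0.041]
wrist_force: [-0.0, -3.8, 5.5]
opening: 0.0593
```

{"api": "apply_moves", "payload": {"moves": [{"dx": 0.1, "dy": 0, "dz": 0, "roll": 0, "hand": -1}, {"dx": 0.15, "dy": 0, "dz": 0, "roll": 0, "hand": -1}, {"dx": 0.1, "dy": 0, "dz": 0, "roll": 0, "hand": -1}, {"dx": 0, "dy": 0, "dz": 0, "roll": 0, "hand": -1}, {"dx": 0, "dy": 0, "dz": 0, "roll": 0, "hand": -1}]}}

```text
time: 20.55
position: [0.5366, 0.137, 0.0217]
tcp_rot: [2.174, 2.188, 0.037]
wrist_force: [-0.4, -2.2, 4.8]
opening: 0.0594
```

```bash
python3 - <<'E'
from h import *
import pickle
F=[]
o8,a=pickle.load(open('w8.pkl','rb'))
o=pose()[0]; b=eyes.capture('wrist'); pickle.dump((o,b),open('w9.pkl','wb')); cv2.imwrite('pics/w9.png',b[:,:,::-1])
plan((.5366,.139,.0217),0.4,5)
# tail edge row and hole centres in both
for oo,im in((o8,a),(o,b)):
    c=cam('wrist',oo); g=cv2.cvtColor(im,cv2.COLOR_RGB2GRAY).astype(float)
    col=g[300:335,255:285].mean(1); k=np.diff(col); i=k.argmin(); off=(k[i-1]*-1+k[i+1])/(k[i-1]+k[i]+k[i+1]); row=300+i+.5+off
    print("tail row %.2f"%row,"tail y",onz(c,(270,row),.044)[1])
    # tongue/bed front edge row at cols 195..205 region: bed near col 430-450
    # hole near bottom, dark
    pts=[]
    for (x,y,rr) in((319,278,14),(319,231,16),(319,173,20)):
        p=g[y-rr:y+rr,x-rr:x+rr]; m=(p<p.min()*.5+p.max()*.5); yy,xx=np.nonzero(m); pts.append((x-rr+xx.mean(),y-rr+yy.mean()))
    print(np.round(pts,1).tolist())
E
```

```text
t 20.60 at [0.5366 0.137  0.0217] yaw 0.39 tilt [ 0.0573 -0.0233 -0.9981] open 0.0599 F [-0.4277 -3.5841  4.0885]
[ 0.04  0.   -0.  ] roll -0.0
[ 0.04  0.   -0.  ] roll -0.0
[ 0.04  0.   -0.  ] roll -0.0
[ 0.04  0.   -0.  ] roll -0.0
[ 0.04  0.   -0.  ] roll -0.0
tail row 320.74 tail y 0.09823069523715676
[[318.8, 278.1], [318.7, 230.6], [318.7, 172.5]]
tail row 321.23 tail y 0.12442004363198723
[[318.8, 278.3], [318.6, 230.8], [318.4, 172.5]]
```

{"api": "apply_moves", "payload": {"moves": [{"dx": 0.15, "dy": 0, "dz": 0, "roll": 0, "hand": -1}, {"dx": 0.2, "dy": 0, "dz": 0, "roll": 0, "hand": -1}, {"dx": 0.2, "dy": 0, "dz": 0, "roll": 0, "hand": -1}, {"dx": 0.2, "dy": 0, "dz": 0, "roll": 0, "hand": -1}, {"dx": 0.2, "dy": 0, "dz": 0, "roll": 0, "hand": -1}]}}

```text
time: 21.22
position: [0.5368, 0.1401, 0.0217]
tcp_rot: [2.168, 2.186, 0.025]
wrist_force: [0.1, -12.3, 5.9]
opening: 0.0592
```

Force has risen to -12 N, so the buffer is in by roughly 5 mm. I'll ease back, still gripping, so that it doesn't kick the plate away on release.

{"api": "apply_moves", "payload": {"moves": [{"dx": -0.05, "dy": 0, "dz": 0, "roll": 0, "hand": -1}, {"dx": -0.05, "dy": 0, "dz": 0, "roll": 0, "hand": -1}, {"dx": -0.05, "dy": 0, "dz": 0, "roll": 0, "hand": -1}, {"dx": -0.05, "dy": 0, "dz": 0, "roll": 0, "hand": -1}, {"dx": 0, "dy": 0, "dz": 0, "roll": 0, "hand": -1}]}}

```text
time: 21.85
position: [0.5368, 0.1374, 0.0217]
tcp_rot: [2.168, 2.185, 0.024]
wrist_force: [0.5, -3.9, 4.5]
opening: 0.0594
```

```bash
python3 - <<'E'
from h import *
f=[]
for i in range(3):
    o=pose()[0]; b=eyes.capture('wrist'); f.append(o["wrist_force"])
print(np.array(f)); plan((.5366,.1355,.0217),0.4,5)
E
```

```text
[[ 0.5245 -3.8815  4.519 ]
 [ 0.034  -4.5497  4.3198]
 [-0.19   -4.6012  4.273 ]]
t 22.00 at [0.5368 0.1374 0.0217] yaw 0.50 tilt [ 0.0559 -0.0335 -0.9979] open 0.0593 F [-0.1239 -5.5424  4.8919]
[-0.04 -0.    0.  ] roll 0.02
[-0.04 -0.    0.  ] roll 0.02
[-0.04 -0.    0.  ] roll 0.02
[-0.04 -0.    0.  ] roll 0.02
[-0.04 -0.    0.  ] roll 0.02
```

{"api": "apply_moves", "payload": {"moves": [{"dx": -0.05, "dy": 0, "dz": 0, "roll": 0, "hand": -1}, {"dx": -0.05, "dy": 0, "dz": 0, "roll": 0, "hand": -1}, {"dx": -0.04, "dy": 0, "dz": 0, "roll": 0, "hand": -1}, {"dx": 0, "dy": 0, "dz": 0, "roll": 0, "hand": -1}, {"dx": 0, "dy": 0, "dz": 0, "roll": 0, "hand": -1}]}}

```text
time: 22.62
position: [0.5368, 0.1366, 0.0217]
tcp_rot: [2.169, 2.185, 0.025]
wrist_force: [-0.4, -1.4, 4.7]
opening: 0.0591
```

```bash
python3 - <<'E'
from h import *
f=[]
for i in range(3):
    o=pose()[0]; b=eyes.capture('wrist'); f.append(o["wrist_force"])
print(np.array(f)); plan((.5366,.1355,.0217),0.4,5)
E
```

```text
[[-0.4013 -1.3773  4.6906]
 [-0.7421 -1.8188  4.2019]
 [ 0.6129 -2.6552  4.8143]]
t 22.77 at [0.5368 0.1366 0.0217] yaw 0.50 tilt [ 0.056  -0.0327 -0.9979] open 0.0594 F [-0.8318 -2.8713  4.9082]
[-0.02 -0.    0.  ] roll 0.02
[-0.02 -0.    0.  ] roll 0.02
[-0.02 -0.    0.  ] roll 0.02
[-0.02 -0.    0.  ] roll 0.02
[-0.02 -0.    0.  ] roll 0.02
```

{"api": "apply_moves", "payload": {"moves": [{"dx": -0.05, "dy": 0, "dz": 0, "roll": 0, "hand": -1}, {"dx": -0.05, "dy": 0, "dz": 0, "roll": 0, "hand": -1}, {"dx": 0, "dy": 0, "dz": 0, "roll": 0, "hand": 0.5}, {"dx": 0, "dy": 0, "dz": 0, "roll": 0, "hand": 0.8}, {"dx": 0, "dy": 0, "dz": 0, "roll": 0, "hand": 1}], "squeeze": 20}}

```text
time: 23.4
position: [0.5357, 0.1362, 0.0206]
tcp_rot: [2.17, 2.187, 0.023]
wrist_force: [-0.3, 0.3, 0.0]
opening: 0.0851
```

```bash
python3 - <<'E'
from h import *
import pickle
o=pose()[0]; b=eyes.capture('wrist'); pickle.dump((o,b),open('w10.pkl','wb')); cv2.imwrite('pics/w10.png',b[:,:,::-1])
plan((.5366,.03,.0217),0.4,5)
c=cam('wrist',o); g=cv2.cvtColor(b,cv2.COLOR_RGB2GRAY).astype(float)
col=g[295:345,255:285].mean(1); k=np.diff(col); i=k.argmin(); row=295+i+.5; print("tail",row,onz(c,(270,row),.044))
o9,a=pickle.load(open('w9.pkl','rb')); c9=cam('wrist',o9)
print([(cc, [onz(q,(x,y),.044)[:2].round(4).tolist() for x,y in ()]) for cc,q in (("a",c9),)])
cv2.imwrite("pics/w10v.png",b[:,:,::-1])
E
```

```text
t 23.45 at [0.5357 0.1362 0.0205] yaw 0.48 tilt [ 0.0535 -0.032  -0.9981] open 0.0856 F [-0.0972  0.8046 -0.1228]
[-2.12  0.    0.05] roll 0.02
[-2.12  0.    0.05] roll 0.02
[-2.12  0.    0.05] roll 0.02
[-2.12  0.    0.05] roll 0.02
[-2.12  0.    0.05] roll 0.02
tail 326.5 [0.5147 0.122  0.044 ]
[('a', [])]
```

View pics/w10v.png

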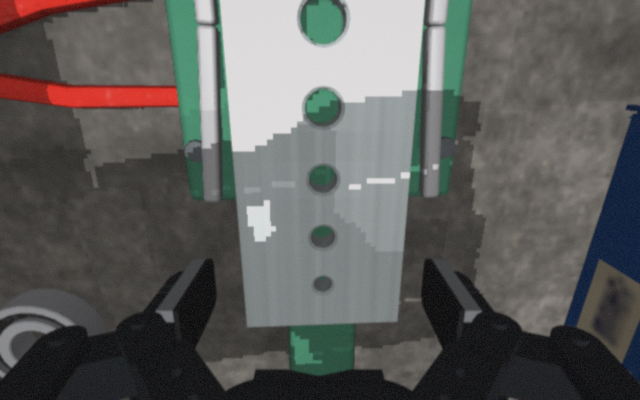

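The plate is flat, straight and let go, its tail at row 326. Now the gripper goes up and turns for the clip bar.

{"api": "apply_moves", "payload": {"moves": [{"dx": 0, "dy": 0, "dz": -2, "roll": 0, "hand": 1}, {"dx": 0, "dy": 0, "dz": -4, "roll": 0, "hand": 1}, {"dx": 0, "dy": 0, "dz": -5, "roll": -8, "hand": 0.6}, {"dx": 0, "dy": 0, "dz": -5.5, "roll": -9, "hand": 0.3}, {"dx": 0, "dy": 0, "dz": -5, "roll": -9, "hand": 0}]}}

```text
time: 24.08
position: [0.5216, 0.1429, 0.2363]
tcp_rot: [1.61, 2.636, -0.01]
wrist_force: [0.3, 0.5, 0.3]
opening: 0.0428
```

```bash
python3 -c "
from h import *
plan((.50,.2,.26),90,7)"
```

```text
t 24.07 at [0.5216 0.1429 0.2363] yaw 27.22 tilt [ 0.0418 -0.0333 -0.9986] open 0.0428 F [0.3169 0.5082 0.2951]
[ 0.85  0.11 -0.38] roll -8.97
[ 0.82  0.24 -0.38] roll -8.97
[ 0.78  0.36 -0.38] roll -8.97
[ 0.71  0.48 -0.38] roll -8.97
[ 0.63  0.58 -0.38] roll -8.97
[ 0.53  0.67 -0.38] roll -8.97
[ 0.42  0.75 -0.38] roll -8.97
```

{"api": "apply_moves", "payload": {"moves": [{"dx": 1.2, "dy": 0, "dz": -0.4, "roll": -9.6, "hand": 0}, {"dx": 1.1, "dy": 0.3, "dz": -0.4, "roll": -9.6, "hand": 0}, {"dx": 1.0, "dy": 0.6, "dz": -0.4, "roll": -9.6, "hand": 0}, {"dx": 1.0, "dy": 0.8, "dz": -0.4, "roll": -9.6, "hand": 0}, {"dx": 0.8, "dy": 1.0, "dz": -0.4, "roll": -9.6, "hand": 0}]}}

```text
time: 24.7
position: [0.501, 0.2018, 0.259]
tcp_rot: [0.357, 3.066, -0.039]
wrist_force: [0.2, 0.9, -0.0]
opening: 0.0426
```

```bash
python3 -c "
from h import *
plan((.48,.22,.25),90,3)
plan((.523,.2935,.24),90,5)"
```

```text
t 24.70 at [0.501  0.2018 0.259 ] yaw 76.69 tilt [ 0.0508 -0.0316 -0.9982] open 0.0426 F [ 0.2479  0.9181 -0.0207]
[0.84 0.43 0.25] roll -4.44
[0.8  0.5  0.25] roll -4.44
[0.76 0.56 0.25] roll -4.44
t 24.70 at [0.501  0.2018 0.259 ] yaw 76.69 tilt [ 0.0508 -0.0316 -0.9982] open 0.0426 F [ 0.2479  0.9181 -0.0207]
[0.01 1.89 0.34] roll -2.66
[-0.07  1.89  0.34] roll -2.66
[-0.16  1.89  0.34] roll -2.66
[-0.25  1.88  0.34] roll -2.66
[-0.34  1.86  0.34] roll -2.66
```

Move to a look-down pose first, rolling to 90°, and look at the leading end against the buffer.

{"api": "apply_moves", "payload": {"moves": [{"dx": 0.8, "dy": 0.7, "dz": 0, "roll": -4.4, "hand": 0}, {"dx": 0.8, "dy": 0.8, "dz": 0, "roll": -4.4, "hand": 0}, {"dx": 0.8, "dy": 0.8, "dz": 0, "roll": -3.8, "hand": 0}, {"dx": 0, "dy": 0, "dz": 0, "roll": 0, "hand": 0}, {"dx": 0, "dy": 0, "dz": 0, "roll": 0, "hand": 0}]}}

```text
time: 25.32
position: [0.4796, 0.2295, 0.2568]
tcp_rot: [0.005, 3.091, -0.049]
wrist_force: [-0.8, 0.7, -0.1]
opening: 0.0427
```

```bash
python3 - <<'E'
from h import *
import pickle
o=pose()[0]; b=eyes.capture('wrist'); pickle.dump((o,b),open('w11.pkl','wb')); c=cam('wrist',o)
x,y=proj(c,(.533,.28,.044)); print(x,y)
x0,y0=int(max(0,x-130)),int(max(0,y-100)); cv2.imwrite('pics/w11.png',cv2.resize(b[y0:y0+200,x0:x0+260,::-1],None,fx=3,fy=3,interpolation=cv2.INTER_CUBIC)); print(x0,y0)
m2=mask(b,(0,150,80),(8,255,255)); print("bar",[(q[1],onz(c,q[1],.171)) for q in blobs(m2,100)])
plan((.523,.2935,.24),90,5)
E
```

```text
372.1038152501331 202.39054936074382
242 102
bar [(array([306.1592, 100.8714]), array([0.4166, 0.22  , 0.171 ])), (array([334.6641,  99.38  ]), array([0.4158, 0.2375, 0.171 ])), (array([416.0351, 244.5358]), array([0.5148, 0.2959, 0.171 ])), (array([ 81.6416, 295.982 ]), array([0.5627, 0.0441, 0.171 ]))]
t 25.38 at [0.4796 0.2295 0.2568] yaw 89.76 tilt [ 0.0501 -0.0316 -0.9982] open 0.0427 F [-0.2276 -0.8073  0.7382]
[-0.85  1.29  0.34] roll -0.05
[-0.85  1.29  0.34] roll -0.05
[-0.85  1.29  0.34] roll -0.05
[-0.85  1.29  0.34] roll -0.05
[-0.85  1.29  0.34] roll -0.05
```

View pics/w11.png

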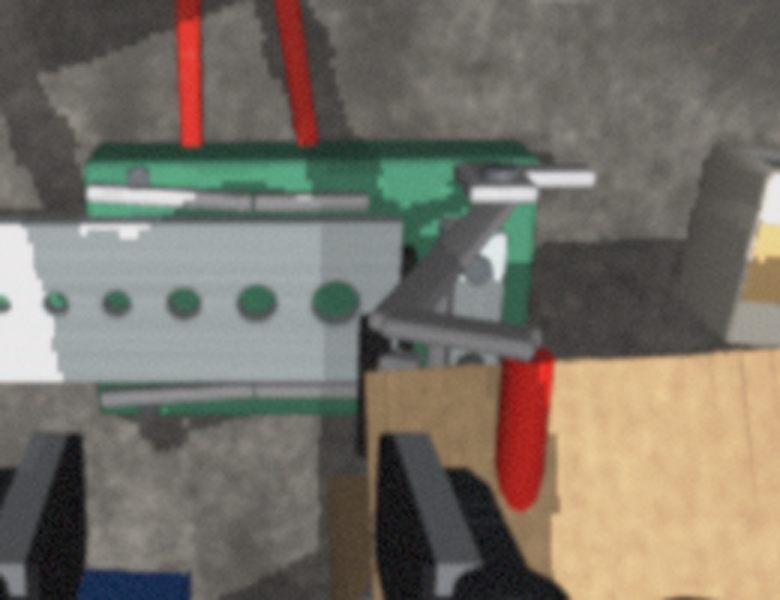

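The black buffer at crop (408,262) sits directly against the plate's end at column 402, with no visible gap. The bar measures (·, 0.296, 0.171). I'll approach it from above.

{"api": "apply_moves", "payload": {"moves": [{"dx": -0.8, "dy": 1.3, "dz": 0.1, "roll": 0, "hand": 0}, {"dx": -0.8, "dy": 1.3, "dz": 0.1, "roll": 0, "hand": 0}, {"dx": -0.8, "dy": 1.3, "dz": 0.1, "roll": 0, "hand": 0}, {"dx": -0.8, "dy": 1.3, "dz": 0.2, "roll": 0, "hand": 0}, {"dx": -0.6, "dy": 1.0, "dz": 0.2, "roll": 0, "hand": 0}]}}

```text
time: 26.0
position: [0.5222, 0.2951, 0.249]
tcp_rot: [0.01, 3.09, -0.048]
wrist_force: [0.5, -0.9, -1.3]
opening: 0.0428
```

```bash
python3 -c "
from h import *
plan((.522,.295,.148),90,6)"
```

```text
t 26.00 at [0.5222 0.2951 0.249 ] yaw 89.58 tilt [ 0.0509 -0.0311 -0.9982] open 0.0428 F [ 0.4565 -0.9431 -1.3226]
[0.09 0.05 1.68] roll -0.07
[0.09 0.05 1.68] roll -0.07
[0.09 0.05 1.68] roll -0.07
[0.09 0.05 1.68] roll -0.07
[0.09 0.05 1.68] roll -0.07
[0.09 0.05 1.68] roll -0.07
```

{"api": "apply_moves", "payload": {"moves": [{"dx": 0.1, "dy": 0.05, "dz": 1.7, "roll": 0, "hand": 0}, {"dx": 0.1, "dy": 0.05, "dz": 1.7, "roll": 0, "hand": 0}, {"dx": 0.1, "dy": 0.05, "dz": 1.7, "roll": 0, "hand": 0}, {"dx": 0.1, "dy": 0.05, "dz": 1.7, "roll": 0, "hand": 0}, {"dx": 0.1, "dy": 0.05, "dz": 1.5, "roll": 0, "hand": 0}]}}

```text
time: 26.62
position: [0.5241, 0.2989, 0.1626]
tcp_rot: [0.009, 3.088, -0.046]
wrist_force: [-0.9, -0.2, 0.0]
opening: 0.0425
```

```bash
python3 -c "
from h import *
plan((.522,.295,.149),90,3)"
```

```text
t 26.62 at [0.5241 0.2989 0.1626] yaw 89.63 tilt [ 0.0527 -0.03   -0.9982] open 0.0425 F [-0.9063 -0.2464  0.0082]
[ 0.09 -0.12  0.45] roll -0.12
[ 0.09 -0.12  0.45] roll -0.12
[ 0.09 -0.12  0.45] roll -0.12
```

{"api": "apply_moves", "payload": {"moves": [{"dx": 0.1, "dy": -0.2, "dz": 0.7, "roll": 0, "hand": 0}, {"dx": 0.1, "dy": -0.15, "dz": 0.6, "roll": 0, "hand": 0}, {"dx": 0, "dy": 0, "dz": 0, "roll": 0, "hand": -0.4}, {"dx": 0, "dy": 0, "dz": 0, "roll": 0, "hand": -1}, {"dx": 0, "dy": 0, "dz": 0, "roll": 0, "hand": -1}], "squeeze": 40}}

```text
time: 27.25
position: [0.5229, 0.2943, 0.1486]
tcp_rot: [0.008, 3.089, -0.049]
wrist_force: [0.1, 0.9, -4.3]
opening: 0.0105
```

{"api": "apply_moves", "payload": {"moves": [{"dx": 0, "dy": 0, "dz": 0, "roll": 0, "hand": -1}, {"dx": 0, "dy": 0, "dz": 0, "roll": 0, "hand": -1}, {"dx": 0, "dy": 0, "dz": 0, "roll": 0, "hand": -1}, {"dx": 0, "dy": 0, "dz": 0, "roll": 0, "hand": -1}, {"dx": 0, "dy": 0, "dz": 0, "roll": 0, "hand": -1}]}}

```text
time: 27.88
position: [0.5229, 0.2944, 0.1486]
tcp_rot: [0.008, 3.089, -0.049]
wrist_force: [0.5, -1.2, -1.7]
opening: 0.0102
```

```bash
cat > cl.py <<'E'
from h import *
import sys
o,p,M=pose(); gz=float(sys.argv[1]); dy0=float(sys.argv[2]); end=float(sys.argv[3]); n=int(sys.argv[4])
y=p[1]+dy0; z=p[2]+gz; th0=np.arctan2(z-.058,.311-y)-.283; rad=np.hypot(z-.058,.311-y)
print("t",o["time"],p,"th0 %.3f rad %.4f"%(th0,rad),"open %.4f"%o["opening"],"F",o["wrist_force"],"tilt",M[:,2])
q=[(.311-.1146*np.cos(.283+t),.058+.1146*np.sin(.283+t)) for t in np.linspace(th0,end,n+1)]
for d in np.diff(np.array(q),axis=0)*100: print((M.T@[0,d[0],d[1]]).round(2))
E
python3 cl.py .022 .001 .1 16
```

```text
t 27.875 [0.5229 0.2944 0.1486] th0 1.150 rad 0.1137 open 0.0102 F [ 0.5253 -1.1966 -1.7468] tilt [ 0.0521 -0.0318 -0.9981]
[ 0.   -0.74  0.15]
[ 0.01 -0.72  0.2 ]
[ 0.01 -0.71  0.25]
[ 0.01 -0.69  0.29]
[ 0.01 -0.67  0.34]
[ 0.02 -0.65  0.38]
[ 0.02 -0.62  0.42]
[ 0.02 -0.59  0.46]
[ 0.02 -0.56  0.5 ]
[ 0.02 -0.53  0.54]
[ 0.03 -0.49  0.57]
[ 0.03 -0.45  0.6 ]
[ 0.03 -0.41  0.63]
[ 0.03 -0.37  0.65]
[ 0.03 -0.33  0.68]
[ 0.03 -0.28  0.7 ]
```

{"api": "apply_moves", "payload": {"moves": [{"dx": 0, "dy": -0.74, "dz": 0.15, "roll": 0, "hand": -1}, {"dx": 0, "dy": -0.72, "dz": 0.2, "roll": 0, "hand": -1}, {"dx": 0, "dy": -0.71, "dz": 0.25, "roll": 0, "hand": -1}, {"dx": 0, "dy": -0.69, "dz": 0.29, "roll": 0, "hand": -1}, {"dx": 0, "dy": -0.67, "dz": 0.34, "roll": 0, "hand": -1}]}}

```text
time: 28.5
position: [0.5235, 0.2588, 0.1386]
tcp_rot: [0.007, 3.086, -0.041]
wrist_force: [-1.2, 2.6, 0.1]
opening: 0.0107
```

```bash
python3 cl.py .022 .001 .1 11
```

```text
t 28.5 [0.5235 0.2588 0.1386] th0 0.825 rad 0.1147 open 0.0107 F [-1.2412  2.6141  0.1113] tilt [ 0.055  -0.0269 -0.9981]
[ 0.02 -0.65  0.38]
[ 0.02 -0.63  0.42]
[ 0.02 -0.6   0.46]
[ 0.02 -0.57  0.5 ]
[ 0.03 -0.53  0.53]
[ 0.03 -0.5   0.57]
[ 0.03 -0.46  0.6 ]
[ 0.03 -0.42  0.63]
[ 0.03 -0.38  0.65]
[ 0.04 -0.33  0.68]
[ 0.04 -0.29  0.7 ]
```

{"api": "apply_moves", "payload": {"moves": [{"dx": 0, "dy": -0.65, "dz": 0.38, "roll": 0, "hand": -1}, {"dx": 0, "dy": -0.63, "dz": 0.42, "roll": 0, "hand": -1}, {"dx": 0, "dy": -0.6, "dz": 0.46, "roll": 0, "hand": -1}, {"dx": 0, "dy": -0.57, "dz": 0.5, "roll": 0, "hand": -1}, {"dx": 0, "dy": -0.53, "dz": 0.53, "roll": 0, "hand": -1}]}}

```text
time: 29.12
position: [0.5239, 0.2248, 0.1142]
tcp_rot: [0.008, 3.089, -0.045]
wrist_force: [-1.5, 2.1, -1.2]
opening: 0.0105
```

```bash
python3 cl.py .022 .001 .13 6
```

```text
t 29.125 [0.5239 0.2248 0.1142] th0 0.460 rad 0.1157 open 0.0105 F [-1.5471  2.0669 -1.2347] tilt [ 0.0524 -0.0291 -0.9982]
[ 0.02 -0.4   0.49]
[ 0.02 -0.37  0.51]
[ 0.03 -0.34  0.53]
[ 0.03 -0.31  0.55]
[ 0.03 -0.28  0.56]
[ 0.03 -0.25  0.58]
```

{"api": "apply_moves", "payload": {"moves": [{"dx": 0, "dy": -0.4, "dz": 0.49, "roll": 0, "hand": -1}, {"dx": 0, "dy": -0.37, "dz": 0.51, "roll": 0, "hand": -1}, {"dx": 0, "dy": -0.34, "dz": 0.53, "roll": 0, "hand": -1}, {"dx": 0, "dy": -0.31, "dz": 0.5, "roll": 0, "hand": -1}, {"dx": 0, "dy": -0.25, "dz": 0.45, "roll": 0, "hand": -1}]}}

```text
time: 29.75
position: [0.524, 0.2059, 0.0869]
tcp_rot: [0.008, 3.092, -0.046]
wrist_force: [-2.7, 3.5, -0.3]
opening: 0.0104
```

```bash
python3 cl.py .022 .001 .12 3
```

```text
t 29.75 [0.524  0.2059 0.0869] th0 0.172 rad 0.1159 open 0.0104 F [-2.7498  3.5028 -0.3491] tilt [ 0.0492 -0.0298 -0.9983]
[ 0.01 -0.08  0.18]
[ 0.01 -0.08  0.18]
[ 0.01 -0.07  0.18]
```

{"api": "apply_moves", "payload": {"moves": [{"dx": 0, "dy": -0.08, "dz": 0.18, "roll": 0, "hand": -1}, {"dx": 0, "dy": -0.08, "dz": 0.18, "roll": 0, "hand": -1}, {"dx": 0, "dy": -0.07, "dz": 0.18, "roll": 0, "hand": -1}, {"dx": 0, "dy": 0, "dz": 0, "roll": 0, "hand": -1}, {"dx": 0, "dy": 0, "dz": 0, "roll": 0, "hand": -1}]}}

```text
time: 30.38
position: [0.5242, 0.2045, 0.0834]
tcp_rot: [0.007, 3.091, -0.044]
wrist_force: [-3.8, 0.8, 2.7]
opening: 0.0103
```

```bash
python3 cl.py .022 .001 .12 3
```

```text
t 30.375 [0.5242 0.2045 0.0834] th0 0.139 rad 0.1157 open 0.0103 F [-3.8383  0.8362  2.6713] tilt [ 0.0506 -0.0284 -0.9983]
[ 0.   -0.03  0.07]
[ 0.   -0.03  0.07]
[ 0.   -0.03  0.07]
```

The foot is down: θ ≈ 0.14 and the vertical force has turned upward. Release, then rise.

{"api": "apply_moves", "payload": {"moves": [{"dx": 0, "dy": 0, "dz": 0, "roll": 0, "hand": -0.5}, {"dx": 0, "dy": 0, "dz": 0, "roll": 0, "hand": -0.1}, {"dx": 0, "dy": 0, "dz": 0, "roll": 0, "hand": -0.1}, {"dx": 0, "dy": 0, "dz": 0, "roll": 0, "hand": -0.1}, {"dx": 0, "dy": 0, "dz": 0, "roll": 0, "hand": -0.1}]}}

```text
time: 31.0
position: [0.5265, 0.2036, 0.0837]
tcp_rot: [0.008, 3.086, -0.045]
wrist_force: [0.2, 0.8, -0.7]
opening: 0.0385
```

{"api": "apply_moves", "payload": {"moves": [{"dx": 0, "dy": 0, "dz": -1.5, "roll": 0, "hand": -0.1}, {"dx": 0, "dy": 0, "dz": -2.5, "roll": 0, "hand": -0.1}, {"dx": 0, "dy": 0, "dz": -3.5, "roll": 0, "hand": -0.1}, {"dx": 2, "dy": -1, "dz": -4, "roll": 0, "hand": -0.1}, {"dx": 3, "dy": -2, "dz": -3, "roll": 0, "hand": -0.1}]}}

```text
time: 31.62
position: [0.4678, 0.1782, 0.2325]
tcp_rot: [0.007, 3.087, -0.045]
wrist_force: [0.1, 0.3, 0.7]
opening: 0.0385
```

{"api": "apply_moves", "payload": {"moves": [{"dx": 3, "dy": -2, "dz": 0, "roll": 0, "hand": -0.1}, {"dx": 2, "dy": -1, "dz": 0, "roll": 0, "hand": -0.1}, {"dx": 0, "dy": 0, "dz": 0, "roll": 0, "hand": -0.1}, {"dx": 0, "dy": 0, "dz": 0, "roll": 0, "hand": -0.1}, {"dx": 0, "dy": 0, "dz": 0, "roll": 0, "hand": -0.1}]}}

```text
time: 32.25
position: [0.4177, 0.148, 0.2379]
tcp_rot: [0.007, 3.074, -0.041]
wrist_force: [0.2, -0.1, 0.4]
opening: 0.0381
```

```bash
python3 - <<'E'
from h import *
import pickle
o=pose()[0]; b=eyes.capture('wrist'); t=eyes.capture('top'); pickle.dump((o,b,t),open('w12.pkl','wb')); c=cam('wrist',o); ct=cam('top')
cv2.imwrite('pics/w12.png',b[:,:,::-1]); cv2.imwrite('pics/t12.png',t[:,:,::-1])
plan((.42,.15,.24),90,5)
B=[q[1] for q in blobs(mask(b,(0,150,80),(8,255,255)),100)]; print("w red",[(q.round(1),onz(c,q,.105).round(4)) for q in B])
T=[q[1] for q in blobs(mask(t,(0,150,90),(8,255,255)),40) if 200<q[1][0]<260 and q[1][1]<205]; print("t red",T)
if T:
    a=T[0]; k=min(B,key=lambda q:np.linalg.norm(onz(c,q,.105)-onz(ct,a,.105))); X,res=tri([ray(c,k),ray(ct,a)]); print("bar",X,res,"theta",np.arctan2(X[2]-.058,.311-X[1])-.283)
# plate tail
t0=cv2.imread("pics/top0.png")[:,:,::-1]
for nm,lo,hi in(("can",(0,150,90),(8,255,255)),("tape",(22,150,120),(32,255,255))):
    for im in(t0,t):
        print(nm,[q[1].round(1).tolist() for q in blobs(mask(im,lo,hi),150) if 325<q[1][0]<470 and 130<q[1][1]<190])
d=cv2.absdiff(t0[225:255,265:297].copy(),t[225:255,265:297].copy()); print("bearing diff",d.mean())
# plate tail/lead in wrist view along plate centreline at robot-side strip x=.515, z=.044
L=[proj(c,(.515,y,.044)) for y in np.arange(.10,.30,.0005)]
v=np.array([cv2.getRectSubPix(cv2.cvtColor(b,cv2.COLOR_RGB2GRAY),(1,3),tuple(map(float,q))).mean() for q in L]); dv=np.diff(v)
idx=np.argsort(-abs(dv))[:10]; print([(round(.10+.0005*i,4),round(float(dv[i]))) for i in sorted(idx)])
E
```

```text
t 32.35 at [0.4176 0.1479 0.2376] yaw 89.69 tilt [ 0.0664 -0.0267 -0.9974] open 0.0384 F [0.1256 0.3207 0.3049]
[-0.05  0.04 -0.05] roll -0.06
[-0.05  0.04 -0.05] roll -0.06
[-0.05  0.04 -0.05] roll -0.06
[-0.05  0.04 -0.05] roll -0.06
[-0.05  0.04 -0.05] roll -0.06
w red [(array([617.1,  47.8]), array([0.3262, 0.3514, 0.105 ])), (array([409.8, 157.3]), array([0.4042, 0.2163, 0.105 ])), (array([381.2, 157.9]), array([0.4047, 0.1942, 0.105 ])), (array([147.3, 367. ]), array([ 0.6255, -0.031 ,  0.105 ]))]
t red [array([232.7647, 184.5294])]
bar [ 0.5956  0.3176 -0.5807] [np.float64(0.01773287164723598), np.float64(0.01773287164723597)] theta -1.8640568778930773
can [[340.3, 142.0]]
can [[340.2, 142.0]]
tape [[455.5, 174.9]]
tape [[455.6, 174.9]]
bearing diff 23.743402777777778
[(np.float64(0.2165), 31), (np.float64(0.2405), -31), (np.float64(0.241), -29), (np.float64(0.2415), -26), (np.float64(0.2485), 27), (np.float64(0.249), 27), (np.float64(0.282), -39), (np.float64(0.2825), -37), (np.float64(0.283), -33), (np.float64(0.2835), -26)]
```

```bash
python3 - <<'E'
from h import *
import pickle
o,b,t=pickle.load(open('w12.pkl','rb')); c=cam('wrist',o); ct=cam('top'); s=eyes.capture('scene'); cs=cam('scene'); cv2.imwrite('pics/s12.png',s[:,:,::-1])
for th in (.05,.13,.2,.4,1.15):
    P=(.534,.311-.1146*np.cos(.283+th),.058+.1146*np.sin(.283+th)); print(th,np.array(P),proj(c,P).round(1),proj(ct,P).round(1),proj(cs,P).round(1))
for nm,im,w in(("wrist",b,(330,460,200,400)),("top",t,(215,250,165,205)),("scene",s,(190,270,120,200))):
    m=mask(im,(0,130,60),(10,255,255))|mask(im,(170,130,60),(180,255,255)); k=np.zeros_like(m); k[w[2]:w[3],w[0]:w[1]]=m[w[2]:w[3],w[0]:w[1]]
    print(nm,[(q[0].tolist(),q[1].round(1).tolist()) for q in blobs(k,15)])
s0=cv2.imread("pics/scene0.png")[:,:,::-1]
for z in(.015,): print("bearing wrist proj",proj(c,(.3976,.0876,.0)))
g=cv2.cvtColor(b,cv2.COLOR_RGB2GRAY); h=cv2.HoughCircles(cv2.medianBlur(g,3),cv2.HOUGH_GRADIENT,1,60,param1=120,param2=30,minRadius=15,maxRadius=40)
print([] if h is None else [(q.round(),onz(c,q[:2],.015).round(4)) for q in h[0][:6]])
o1,w1=pickle.load(open('w1.pkl','rb')); print("bearing at start",onz(cam('wrist',o1),(249.5,112.5),.015))
E
```

```text
0.05 [0.534  0.2027 0.0955] [380.8 289.1] [234.4 186.6] [237.4 174.7]
0.13 [0.534 0.206 0.104] [385.8 294.8] [232.5 186.3] [236.  171.7]
0.2 [0.534  0.2095 0.1112] [390.9 299.9] [230.6 186. ] [234.6 169. ]
0.4 [0.534  0.2221 0.1303] [409.6 314.5] [224.2 185.3] [230.  161.6]
1.15 [0.534  0.2953 0.1715] [522.5 354. ] [190.6 183.1] [206.6 141.4]
wrist [([373, 200, 9, 6, 44], [377.0, 202.4]), ([412, 200, 8, 6, 45], [415.7, 202.4])]
top [([231, 172, 5, 29, 83], [232.8, 185.4])]
scene [([227, 163, 20, 16, 105], [237.0, 170.7])]
bearing wrist proj [266.5282 124.9044]
[(array([264., 128.,  17.], dtype=float32), array([0.3976, 0.088 , 0.015 ]))]
bearing at start [0.3965 0.0885 0.015 ]
```

```bash
python3 -c "
from plant import r
print(r.hand_in())"
```

```text
the job is handed in; nothing more can be done
None
```

The plate is clipped in the holder, and I handed the job in at about 32 s of the 72 s allowed; no verdict came back.

**What I did:**
- I lifted the clip by its bar to fully open, and it stayed up.
- I carried the plate over the box pile, laid it on the tongue with its centre near holder x = -90 mm, and let go.
- I took the plate by its tail and slid it in until the wrist force reached about 12 N. I judge that pushed the buffer in about 5 mm.
- I eased back to about 1 mm before letting go, so the buffer would not kick the plate back.
- I lowered the clip in the fingers at about 0.6 rad/s or less until the foot pushed back, then let go and backed off.

**Last checks:**
- **Clip:** the bar's position in the top and scene views puts it at about 0.12–0.13 rad, inside the 0.08–0.22 range.
- **Plate:** no gap showed between the plate and the buffer just before I lowered the clip. A brightness scan afterwards puts the plate's end at y = 0.282, against my buffer estimate of 0.280 ± 2 mm.
- **Bystanders:** the oil can, tape measure and bearing had not moved beyond measurement error.

**Checks that failed, disagreed or were not made:**
- The buffer depth comes from force and position only. Single force readings were noisy by about ±1 N. With friction set aside, 12 N means about 5–6 mm, close to the 7 mm limit, so this is my least certain step.
- The final triangulation of the bar failed because the wrist view showed no red bar, so the clip angle rests on comparing the other two views with the expected bar position.
- The foot's force on the plate was not measured directly.
- The tool's tilt drifted by up to about 4°. That tipped the plate slightly while it was held, but it lay flat each time I let go.
- The cardboard flap that looked to be in the way of the open clip gave no resistance.

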